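Clear the workbench: rack the hardware jars, then stow the hand tools in the drawer

TASK

Clear the workbench. First stand the three jars, which are in the drawer's way, upright in the three-pocket rack, one at a time and tallest to shortest: the tallest in the pocket at the end nearest the grey drawer cabinet, the middle one next to it, the shortest in the far pocket. Then pull the cabinet's drawer open, put every hand tool that is lying about (two to four of scraper, sanding block, wrench and utility knife) inside it, let go and push the drawer fully shut, leaving everything else on the bench where it is.

Things in the scene. Friction and masses are not known exactly. Their poses are not given: they have to be found in the camera images.
- drawer (a joint): drawer travel in m: 0 fully shut, grows as it is pulled out towards the robot, stops at 0.19; stays where left (friction about 1 N). Starts shut or up to 15 mm ajar.
- drawer_handle (a point): middle of the drawer handle: a level steel bar 11 mm thick, 120 mm long along y, 35 mm in front of the drawer front, 72 mm above the bench, free from above. Axes: the fixed grey cabinet's, x pointing into it (its front faces the robot). The cabinet is 270 deep, 340 wide, 110 high; a parts organiser stands on it from 140 mm behind its front, up to 210 mm high.
- drawer_front (a point): middle of the front edge of the drawer's inner floor, 22 mm above the bench; moves with the drawer; x into the cabinet, y to the left seen from the robot. The inside runs from x = 0 to 225 mm, y = -149 to +149, sides 66 high; front panel 15 (plus 6) thick, rising to 97 mm above the bench. At joint value q the cabinet's top covers x > q - 0.006 m; things up to 70 mm high pass under it.
- rack: black open rack, fixed, 86 (x) x 250 (y) x 30 mm high, walls 5 mm, with three pockets in a row along y, each 76 x 77 mm inside; origin at the centre of its underside; its +y end is the one nearest the cabinet.
- pocket1 (a point): centre of the inner floor of the rack pocket nearest the cabinet, 5 mm above the bench: for the tallest jar
- pocket2 (a point): the same for the middle pocket: for the jar of middle height
- pocket3 (a point): the same for the pocket farthest from the cabinet: for the shortest jar
- jar_tall: pale frosted jar of hardware with a steel lid, a plain upright cylinder 54 mm in diameter (lid 54.4, 18 high) and 120 mm high, 0.3 to 0.52 kg; origin at the centre of its underside, z up
- jar_mid: the same, 95 mm high, 0.24 to 0.42 kg
- jar_short: the same, 70 mm high, 0.18 to 0.31 kg
- scraper: Lies flat on the bench, long axis x roughly crosswise to the robot; origin at the middle of its length and width, on its underside, z up. May be absent (None). Filling knife 140 mm long: wooden handle 80 x 26 x 20 high, centred at x = -30 mm; steel blade 62 x 50 x 4 from x = +8 to +70 mm. About 0.12 kg, balances near x = 0.
- sander: Lies flat on the bench, long axis x roughly crosswise to the robot; origin at the middle of its length and width, on its underside, z up. May be absent (None). Sanding block: rubber base 110 x 50 x 20 high, and on it a wooden grip 85 x 30 whose top is 45 mm up, centred. About 0.22 kg.
- wrench: Lies flat on the bench, long axis x roughly crosswise to the robot; origin at the middle of its length and width, on its underside, z up. May be absent (None). Stubby adjustable wrench 140 mm long: steel handle 95 x 20 x 12 high from x = -70 to +25 mm, head 40 wide, 14 high from x = +20 to +70 mm. About 0.2 kg, balances near x = +10 mm.
- knife: Lies flat on the bench, long axis x roughly crosswise to the robot; origin at the middle of its length and width, on its underside, z up. May be absent (None). Utility knife 140 mm long: grey body 110 x 32 x 20 high from x = -70 to +40 mm, steel nose 22 wide, 17 high from x = +40 to +70 mm. About 0.18 kg, balances near x = -5 mm.
- tape_roll: bystander: roll of paper tape lying flat, 60 across, 24 high; origin at the centre of its underside
- mug: bystander: white mug 80 across, 90 high; origin at the centre of its underside
- glue: bystander: white glue bottle with orange cap, 54 across, 150 high; origin at the centre of its underside
- paint_can: bystander: metal can 100 across, 120 high; origin at the centre of its underside
- screw_box: bystander: cardboard box 90 x 60 x 50 high; origin at the centre of its underside
- offcut: bystander: plywood offcut 140 x 45 x 30 high; origin at the centre of its underside

How it is judged:
By the outcome, as a careful person would: the job done as asked, in the order asked, and still so for the second after the job is handed in, with the robot touching nothing.
Of scraper, sander, wrench, knife only 2 to 4 are there at a start; the rules pass over those that are not, and their reading is None.
At some moment in a run one of scraper, sander, wrench, knife may be knocked a few centimetres aside while the robot is not near it.
It also fails if it takes over 210 s, if anything falls off the work surface, if the arm or the gripper's body presses on something with over 40 N, if the wrist force passes 120 N, or if a joint passes its speed limit or range.

ROBOT

A 6-joint arm with a two-finger parallel gripper is mounted at the origin on the work surface. World frame = base frame: x ahead of the robot, y to its left, z up, the work surface at z = 0. Lengths are in m, angles in degrees, forces in N, time in s.
With the tool pointing down it reaches from about 0.375 to 0.9 m from the base axis. Payload 3.1 kg.
Tool frame: the origin (TCP) lies at the very end of the fingers, on their centre line; the grasp point (between the pads) lies 19 mm behind it (bot.tcp_to_grasp is the distance from the TCP to the grasp point, in m); z points along the fingers, y is the line along which they close (so a half turn about z gives the same grasp; the last joint's range is limited). The gripper opens to 87 mm and grips with 3 to 60 N. Pads are 19 mm wide; open, the fingers measure 117 mm over their backs; the gripper's body (75 mm by 190 mm) begins 51 mm behind the grasp point.
Start: joints at [-86.087, 30.224, 82.088, -0, 67.689, -10.227], TCP at [0.153, -0.606, 0.223] pointing down, gripper open.
Joint ranges: [-176.69, 176.69], [-43.24, 126.21], [12.49, 139.97], [-82, 262], [0, 151.66], [-163.58, 163.58]. Speed limits (degrees/s): [159.86, 159.86, 180, 180, 180, 180].

INTERFACE

Orientations are given as a 3x3 rotation matrix whose columns are the frame's x, y, z axes.
In Python, from rig import telemetry, capture, camera_info, job, bot gives the robot as it stands. The module is installed in compiled form; this text tells all that it offers.
- The arm moves only by the tool carry_out, never from a script. Its argument "deltas" is a list that holds one entry, the list of rows, each a list of 7 numbers: the shift along the tool's x, y, z scaled (see below), then the turn, a rotation vector about the tool's x, y, z scaled (see below), then the closure, from -1 (fully open) to 1 (shut). In form: [[[dx, dy, dz, ax, ay, az, claw], ...]]. A call has exactly 10 rows; each row is the pose to reach, as a shift and turn from the pose commanded when the call began, along the tool's axes at that moment, turning the shorter way round; what a row does not reach only later rows make up. The controller multiplies each number of a shift by 15 cm and each number of a turn by 360 degrees. A row lasts 1/12 s, in which the tool goes at most 41.7 mm and 7.16 degrees, less where a joint would pass 70% of its speed; a pose out of reach is approached as far as the arm can. A call with a number of a shift or a turn outside -1 to 1 is refused whole. A call with a gripper value outside its range is refused whole. The fingers move at their own pace and stop on an object; the grip force is fixed at half the most. Time passes only in rows, so rows that repeat a pose let the fingers close, or fill a call up. It gives the time, the measured TCP pose, the force, the opening and the grip force at its end, in the units of the state.
- telemetry.read_state(): the state, without advancing time (a new reading comes with each control period).
- capture(name): name is "scene" or "top"; returns the picture (384x512x3 uint8, red, green, blue); there is no depth.
- camera_info(name): a dict with "mtx" (3x3 intrinsics, pixels), "k1" (the pictures are not rectified: a ray, as slopes to the right and down, at radius r is drawn at 1 + k1 r^2 times it, then the intrinsics apply), "cam_to_world" (4x4, takes a point from camera to world coordinates). Camera axes: x right, y down, z forward; pixel columns grow to the right and rows downward; lengths in m; the calibration is good to about 2 mm. A picture is of the moment at which its call begins. camera_info takes no time and is no camera call.
- job.hand_in(): hands the job in; it is judged then, once.
The state is a dict: "time_s": time; "joint_positions": joint angles; "qvel": joint speeds; "tau": joint torques, N m; "position": TCP position; "tcp_rot": TCP orientation; "force": force on the tool from outside, world axes, zero at the start; "moment": the same for the moment, N m; "opening": opening from 0.0 (shut) to 1.0 (fully open); "grasp_force": force on a finger pad.
Only numpy, scipy, OpenCV 4.12 (cv2) and the standard library are available. Lean on these libraries where they do the work, as an engineer would, in place of code of your own. Each camera call takes 0.05 s, during which the arm holds its last target. There are 200 camera calls.

## Working session

There is one attempt and no reset: what is moved stays moved. The work goes in short steps, Python scripts to look and compute and a tool call to move; the robot and the scene stay as the last step left them, time stands still between calls to the robot, and variables do not carry over. Pictures are saved under pics/ and viewed, at most 14 in all, crops included, and the job is handed in when it is done.

Besides the shell and the picture viewer there is one more tool, called after "Emit:" by a JSON object that holds its "api" and its "payload". carry_out: Moves the arm, as the interface text tells. Its arguments: {"type":"object","properties":{"deltas":{"type":"array","items":{"type":"array","items":{"type":"array","items":{"type":"number"}}}}},"required":["deltas"]}

```bash
mkdir -p pics; cat > h.py <<'E'
import numpy as np, cv2
from rig import telemetry, capture, camera_info, job, bot
def snap(cam,name):
    im=capture(cam); cv2.imwrite(f'pics/{name}.png',cv2.cvtColor(im,cv2.COLOR_RGB2BGR)); return im
def ray(cam,uv):
    c=camera_info(cam); K=np.array(c['mtx'],float); T=np.array(c['cam_to_world'])
    p=cv2.undistortPoints(np.array(uv,float).reshape(-1,1,2),K,np.array([c['k1'],0,0,0.])).reshape(-1,2)
    d=np.c_[p,np.ones(len(p))]@T[:3,:3].T
    return T[:3,3],d
def onz(cam,uv,z):
    o,d=ray(cam,uv); return o+d*((z-o[2])/d[:,2])[:,None]
def proj(cam,P):
    c=camera_info(cam); T=np.linalg.inv(np.array(c['cam_to_world'])); P=np.atleast_2d(P)
    r=cv2.Rodrigues(T[:3,:3])[0]
    return cv2.projectPoints(P,r,T[:3,3],np.array(c['mtx'],float),np.array([c['k1'],0,0,0.]))[0].reshape(-1,2)
E
python3 - <<'E'
from h import *
for c in('scene','top'):
    im=snap(c,c+'0'); i=camera_info(c); print(c,np.array(i['mtx']).round(1).tolist(),i['k1'],np.array(i['cam_to_world']).round(3).tolist())
s=telemetry.read_state(); print(s)
for c in('scene','top'):
    a=cv2.imread(f'pics/{c}0.png'); cv2.imwrite(f'pics/{c}0b.png',cv2.resize(a,(800,600),interpolation=cv2.INTER_CUBIC))
E
```

```text
scene [[459.5, 0.0, 251.0], [0.0, 459.5, 190.9], [0.0, 0.0, 1.0]] -0.1483642015041513 [[-0.224, 0.708, -0.67, 1.405], [0.975, 0.164, -0.153, 0.186], [0.001, -0.687, -0.726, 1.059], [0.0, 0.0, 0.0, 1.0]]
top [[469.6, 0.0, 251.9], [0.0, 469.6, 197.2], [0.0, 0.0, 1.0]] -0.028387180256112303 [[-0.011, -0.978, 0.208, 0.163], [-1.0, 0.012, 0.001, -0.034], [-0.003, -0.208, -0.978, 1.789], [0.0, 0.0, 0.0, 1.0]]
{'time_s': 0.1, 'joint_positions': array([-8.60889926e+01,  3.02754368e+01,  8.21502210e+01, -1.25531612e-03,
        6.76898038e+01, -1.02269132e+01]), 'qvel': array([ 0.04276818, -0.07514252, -0.12918764,  0.02526933, -0.03874508,
        0.01463312]), 'tau': array([-3.71576725e-04, -4.40984201e+01, -1.77150983e+01,  6.35891128e-02,
        5.34098223e-02, -3.52409643e-05]), 'position': array([ 0.15264028, -0.60537812,  0.22164369]), 'tcp_rot': array([[ 9.69708559e-01,  2.44264786e-01, -1.57671661e-04],
       [ 2.44264603e-01, -9.69706537e-01,  2.00910821e-03],
       [ 3.37859148e-04, -1.98676304e-03, -9.99997969e-01]]), 'force': array([-0.1596178 ,  0.75679295, -0.57228472]), 'moment': array([-0.01974428, -0.02597069, -0.00823953]), 'grasp_force': 0.0, 'opening': 0.9992015820909549}
```

View pics/top0b.png

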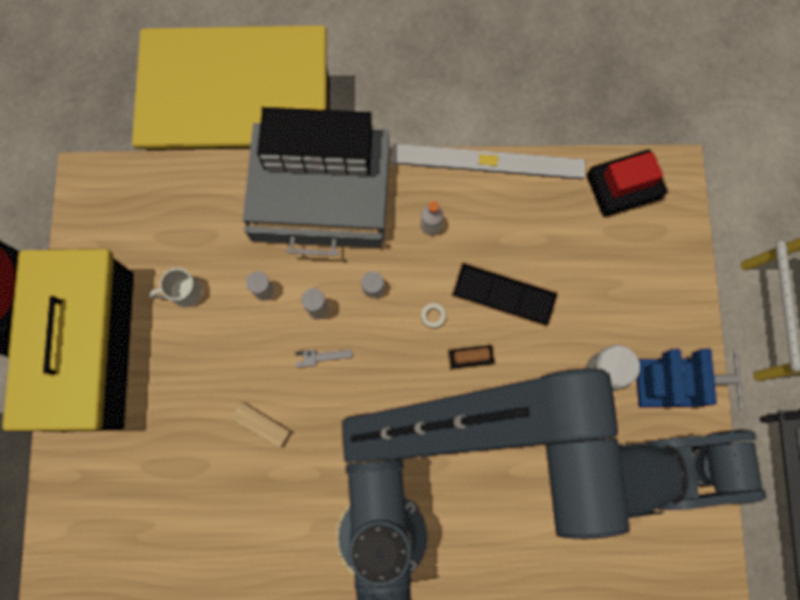

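View pics/scene0b.png

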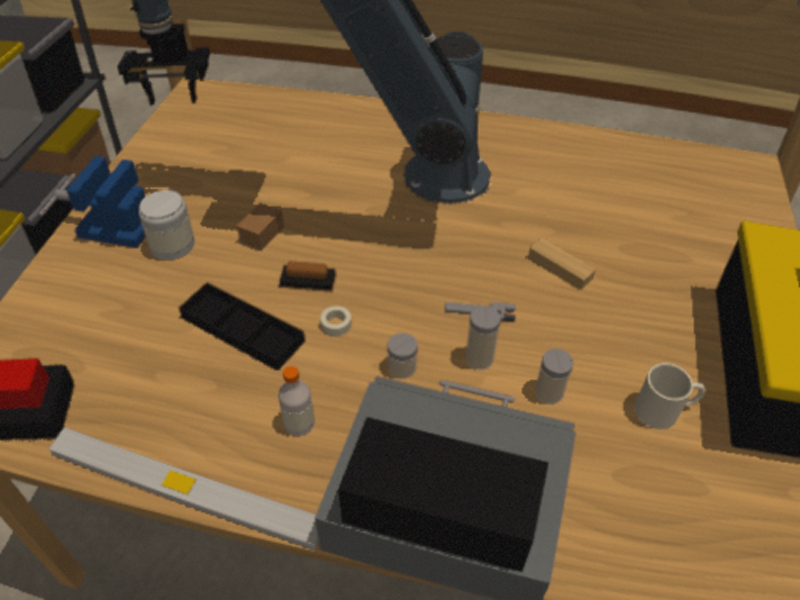

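The top view shows the jars: tall (314,302), mid (258,285) and short (373,285). It also shows the wrench (323,357), sander (471,356), rack (505,293) and drawer handle (315,250). The scene view agrees, and no scraper or knife is visible. I'll crop in for exact pixels.

```bash
python3 - <<'E'
import cv2
def crop(src,x0,y0,w,h,s,out):
    a=cv2.imread(src)[y0:y0+h,x0:x0+w]; a=cv2.convertScaleAbs(cv2.resize(a,None,fx=s,fy=s,interpolation=cv2.INTER_CUBIC),alpha=1.3,beta=10)
    for i in range(0,w,20):
        cv2.putText(a,str(x0+i),(i*s,10),0,.35,(0,255,0),1); cv2.line(a,(i*s,12),(i*s,18),(0,255,0),1)
    for i in range(0,h,20):
        cv2.putText(a,str(y0+i),(0,i*s+4),0,.35,(0,255,0),1)
    cv2.imwrite(out,a)
crop('pics/top0.png',155,130,200,120,4,'pics/topc.png')
crop('pics/scene0.png',110,160,260,110,3,'pics/scenec.png')
E
```

```text
(no output)
```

View pics/topc.png

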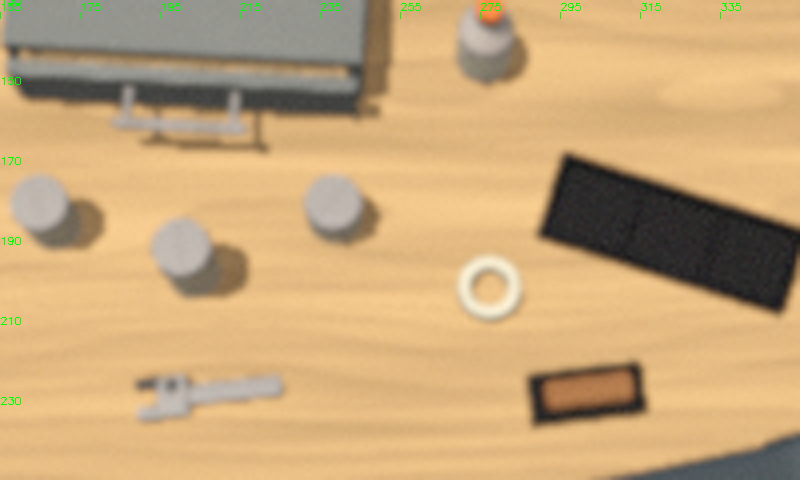

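View pics/scenec.png

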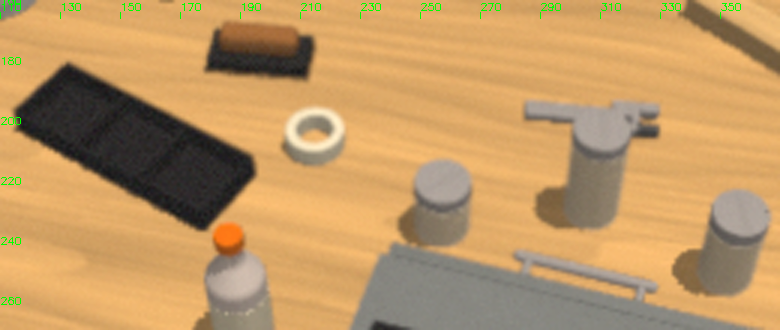

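Crops show the lids in the top picture at (165,180.7) mid, (200.5,191.5) tall and (238.3,180.7) short. The handle bar runs (183.3,160.5) to (216.8,162.3), with the drawer slightly ajar. The wrench head is on the left. Next I'll measure.

```bash
cat >> h.py <<'E'
def tri(uvt,uvs):
    o1,d1=ray('top',uvt); o2,d2=ray('scene',uvs); d1=d1[0];d2=d2[0]
    k=np.linalg.lstsq(np.c_[d1,-d2],o2-o1,rcond=None)[0]; a=o1+d1*k[0]; b=o2+d2*k[1]
    return (a+b)/2, np.linalg.norm(a-b)
def rect(cam,m,box,z):
    x0,y0,x1,y1=box; k=np.zeros_like(m); k[y0:y1,x0:x1]=m[y0:y1,x0:x1]
    cs=max(cv2.findContours(k,cv2.RETR_EXTERNAL,cv2.CHAIN_APPROX_NONE)[0],key=cv2.contourArea)
    P=onz(cam,cs.reshape(-1,2),z)[:,:2]
    (c,wh,a)=cv2.minAreaRect((P*1000).astype(np.float32))
    if wh[0]<wh[1]: a+=90; wh=wh[::-1]
    return np.array(c).round(1),np.array(wh).round(1),round(((a+90)%180)-90,1)
E
cat > m.py <<'E'
from h import *
t=cv2.cvtColor(cv2.imread('pics/top0.png'),cv2.COLOR_BGR2RGB)
for n,h,a,b in(('tall',.12,(200.5,191.5),(310,203.7)),('mid',.095,(165,180.7),(356.3,231.7)),('short',.07,(238.3,180.7),(257.3,221.3))):
    print(n,onz('top',a,h).round(4),onz('scene',b,h).round(4),tri(a,b))
b=((t.max(2)<75)*255).astype(np.uint8)
print('rack z.03',rect('top',b,(285,160,362,215),.03))
s=((t.max(2)<75)|((t[...,0]-t[...,2].astype(int)>50)&(t.max(2)<185))).astype(np.uint8)*255
print('sander base',rect('top',s,(285,218,318,238),.02))
print('sander grip', onz('top',[(301.5,227)],.045))
g=((t.astype(int).max(2)-t.min(2))<45).astype(np.uint8)*255
print('wrench',rect('top',g,(186,220,228,237),.012), onz('top',[(192,229),(225,226.5)],.012))
print('handle',onz('top',[(183.3,160.5),(216.8,162.3)],.077),onz('scene',[((521/3)+110,255/3+160),(655/3+110,288/3+160)],.077))
print('cab top front edge',onz('top',[(157,142.5),(245,146.5)],.11), 'panel', onz('top',[(158,149),(243.5,152)],.097))
E
python3 m.py
```

```text
tall [[0.5416 0.1545 0.12  ]] [[0.5496 0.1566 0.12  ]] (array([0.54315741, 0.15585545, 0.11284894]), np.float64(0.0010660154947893217))
mid [[0.5901 0.2901 0.095 ]] [[0.5992 0.292  0.095 ]] (array([0.59221072, 0.29234096, 0.08647593]), np.float64(0.0012434415744101393))
short [[0.593 0.018 0.07 ]] [[0.6026 0.0206 0.07  ]] (array([0.59518928, 0.01864191, 0.06083013]), np.float64(0.0007624811081643104))
rack z.03 (array([ 570.5, -305.4]), array([243. ,  84.9]), 71.1)
sander base (array([ 419.6, -218. ]), array([123.1,  72.8]), 89.3)
sander grip [[ 0.41768915 -0.21706599  0.045     ]]
wrench (array([419.1, 140.4]), array([137.7,  38.5]), 89.4) [[0.41973213 0.19751691 0.012     ]
 [0.42791534 0.07149986 0.012     ]]
handle [[0.67275513 0.22611399 0.077     ]
 [0.66403606 0.09887663 0.077     ]] [[0.67228807 0.10749234 0.077     ]
 [0.68179524 0.22791034 0.077     ]]
cab top front edge [[ 0.73457316  0.32148061  0.11      ]
 [ 0.7145226  -0.00897415  0.11      ]] panel [[ 0.71320021  0.31962191  0.097     ]
 [ 0.69720052 -0.00296284  0.097     ]]
```

```bash
python3 - <<'E'
from h import *
s=telemetry.read_state(); p=s['position'];R=s['tcp_rot']
print('tips scene',proj('scene',[p,p+R[:,1]*.05,p-R[:,1]*.05]).round(1))
for c in('top','scene'):
    im=cv2.imread(f'pics/{c}0.png'); g=im.max(2).astype(np.uint8)
    b=((g<75)*255).astype(np.uint8)
    box=(285,160,362,215) if c=='top' else (108,175,200,245)
    print('rack',c,rect(c,b,box,.03),rect(c,b,box,.015))
# sub pixel lids by grey mask
print(proj('top',[[0,0,0],[.1,-.44,0]]))
a=cv2.imread('pics/scene0.png')[40:80,70:150]; b=cv2.imread('pics/top0.png')[172:202,155:255]
z=cv2.resize(a,None,fx=8,fy=8,interpolation=cv2.INTER_NEAREST)
y=cv2.resize(b,None,fx=8,fy=8,interpolation=cv2.INTER_NEAREST)
y=np.vstack([np.pad(z,((0,0),(0,800-640),(0,0))),y]); cv2.imwrite('pics/c3.png',y); print(y.shape)
E
```

```text
tips scene [[110.8  65.3]
 [ 97.   65.9]
 [124.7  64.8]]
rack top (array([ 570.5, -305.4]), array([243. ,  84.9]), 71.1) (array([ 574. , -307.7]), array([245. ,  85.6]), 71.1)
rack scene (array([ 587.1, -302.7]), array([262.4,  99.7]), 71.1) (array([ 575.2, -309.8]), array([266.2, 101.2]), 71.1)
[[244.71118673 342.43020363]
 [363.08859084 312.86476716]]
(560, 800, 3)
```

View pics/c3.png

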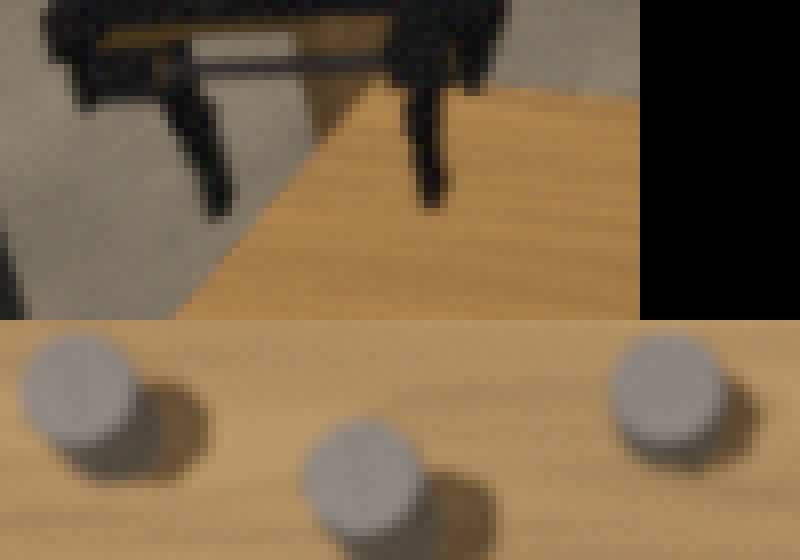

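Top pixels are about 3.4 mm and the two views agree to about 3 mm once the pixel offset is corrected. Averaged positions:

| Item | x (m) | y (m) |
|---|---|---|
| Tall jar | 0.545 | 0.156 |
| Mid jar | 0.593 | 0.292 |
| Short jar | 0.597 | 0.020 |
| Rack centre (yaw -18.9°) | 0.5745 | -0.309 |

I'll turn the tool so it closes along world x. Then tool x = world y, tool y = world x, tool z = down. After that I move towards the tall jar.

Emit:
{"api": "carry_out", "payload": {"deltas": [[[0.1,0,0,0,0,-0.0105,-1],[0.2,0,0,0,0,-0.021,-1],[0.35,0,0,0,0,-0.035,-1],[0.5,0,0,0,0,-0.05,-1],[0.65,0,0,0,0,-0.065,-1],[0.8,0,0,0,0,-0.08,-1],[0.9,0,0,0,0,-0.095,-1],[1,0,0,0,0,-0.1055,-1],[1,0,0,0,0,-0.1055,-1],[1,0,0,0,0,-0.1055,-1]]]}}

```text
time_s: 0.93
position: [0.2984, -0.5689, 0.222]
tcp_rot: [[0.614, 0.789, -0.001], [0.789, -0.614, 0.001], [0.0, -0.001, -1.0]]
force: [-0.1, 1.0, -1.1]
opening: 1.002
grasp_force: 0.0
```

Emit:
{"api": "carry_out", "payload": {"deltas": [[[0.1,0,0,0,0,-0.0105,-1],[0.2,0,0,0,0,-0.021,-1],[0.35,0,0,0,0,-0.035,-1],[0.5,0,0,0,0,-0.05,-1],[0.65,0,0,0,0,-0.065,-1],[0.8,0,0,0,0,-0.08,-1],[0.9,0,0,0,0,-0.095,-1],[1,0,0,0,0,-0.1055,-1],[1,0,0,0,0,-0.1055,-1],[1,0,0,0,0,-0.1055,-1]]]}}

```text
time_s: 1.77
position: [0.3895, -0.4513, 0.2225]
tcp_rot: [[0.001, 1.0, -0.001], [1.0, -0.001, -0.0], [-0.0, -0.001, -1.0]]
force: [-0.6, -0.3, 0.4]
opening: 1.001
grasp_force: 0.0
```

```bash
python3 - <<'E'
from h import *
s=telemetry.read_state(); print(s['time_s'],s['position'].round(4),s['tcp_rot'].round(4).tolist(),s['joint_positions'].round(1))
print('glue',onz('top',[(432*.64,210*.64)],.15),'can',onz('top',[(617*.64,361*.64)],.12),'mug',onz('top',[(179*.64,286*.64)],.09))
im=snap('scene','scene1')
E
```

```text
1.7667 [ 0.3895 -0.4513  0.2225] [[0.0006, 1.0, -0.0008], [1.0, -0.0006, -0.0004], [-0.0004, -0.0008, -1.0]] [-59.9  28.   86.4  -0.1  65.7 -59.8]
glue [[ 0.74652111 -0.12560241  0.15      ]] can [[ 0.38791047 -0.54374523  0.12      ]] mug [[0.58471802 0.47976461 0.09      ]]
```

Emit:
{"api": "carry_out", "payload": {"deltas": [[[0.1,0.026,0,0,0,0,-1],[0.3,0.077,0,0,0,0,-1],[0.5,0.13,0,0,0,0,-1],[0.7,0.18,0,0,0,0,-1],[0.85,0.22,0,0,0,0,-1],[1,0.26,0,0,0,0,-1],[1,0.26,0,0,0,0,-1],[1,0.26,0,0,0,0,-1],[1,0.26,0,0,0,0,-1],[1,0.26,0,0,0,0,-1]]]}}

```text
time_s: 2.65
position: [0.4289, -0.3022, 0.2227]
tcp_rot: [[0.0, 1.0, 0.0], [1.0, -0.0, -0.001], [-0.001, 0.0, -1.0]]
force: [0.0, -0.0, 0.0]
opening: 1.0
grasp_force: 0.0
```

Emit:
{"api": "carry_out", "payload": {"deltas": [[[0.1,0.026,0,0,0,0,-1],[0.3,0.077,0,0,0,0,-1],[0.5,0.13,0,0,0,0,-1],[0.7,0.18,0,0,0,0,-1],[0.85,0.22,0,0,0,0,-1],[1,0.26,0,0,0,0,-1],[1,0.26,0,0,0,0,-1],[1,0.26,0,0,0,0,-1],[1,0.26,0,0,0,0,-1],[1,0.26,0,0,0,0,-1]]]}}

```text
time_s: 3.48
position: [0.4679, -0.1524, 0.2226]
tcp_rot: [[0.0, 1.0, 0.0], [1.0, -0.0, -0.001], [-0.001, 0.0, -1.0]]
force: [-0.2, -0.4, 0.5]
opening: 0.998
grasp_force: 0.0
```

Emit:
{"api": "carry_out", "payload": {"deltas": [[[0.1,0.026,0,0,0,0,-1],[0.3,0.077,0,0,0,0,-1],[0.5,0.13,0,0,0,0,-1],[0.7,0.18,0,0,0,0,-1],[0.85,0.22,0,0,0,0,-1],[1,0.26,0,0,0,0,-1],[1,0.26,0,0,0,0,-1],[1,0.26,0,0,0,0,-1],[1,0.26,0,0,0,0,-1],[1,0.26,0,0,0,0,-1]]]}}

```text
time_s: 4.32
position: [0.5064, -0.0023, 0.2225]
tcp_rot: [[0.0, 1.0, -0.0], [1.0, -0.0, -0.0], [-0.0, -0.0, -1.0]]
force: [-0.2, 0.3, -0.1]
opening: 1.001
grasp_force: 0.0
```

Emit:
{"api": "carry_out", "payload": {"deltas": [[[0.1,0.026,0,0,0,0,-1],[0.3,0.077,0,0,0,0,-1],[0.5,0.13,0,0,0,0,-1],[0.7,0.18,0,0,0,0,-1],[0.85,0.22,0,0,0,0,-1],[1,0.26,0,0,0,0,-1],[1,0.26,0,0,0,0,-1],[1,0.26,0,0,0,0,-1],[1,0.26,0,0,0,0,-1],[1,0.26,0,0,0,0,-1]]]}}

```text
time_s: 5.15
position: [0.545, 0.1477, 0.2224]
tcp_rot: [[0.0, 1.0, -0.001], [1.0, -0.0, -0.001], [-0.001, -0.001, -1.0]]
force: [-0.1, 0.6, 0.5]
opening: 1.004
grasp_force: 0.0
```

```bash
python3 - <<'E'
from h import *
s=telemetry.read_state(); print(s['time_s'],s['position'].round(4))
a=snap('scene','scene2'); b=snap('top','top2')
A=cv2.resize(a[100:280,100:380],None,fx=2,fy=2,interpolation=cv2.INTER_CUBIC); B=cv2.resize(b[60:280,110:470],None,fx=1.5,fy=1.5,interpolation=cv2.INTER_CUBIC)
w=max(A.shape[1],B.shape[1]); p=lambda x:np.pad(x,((0,0),(0,w-x.shape[1]),(0,0)))
o=np.vstack([p(A),p(B)])[:,:,::-1]; o=cv2.convertScaleAbs(o,alpha=1.3); print(o.shape); cv2.imwrite('pics/c4.png',o[:,:]if o.shape[0]<=600 else cv2.resize(o,None,fx=.85,fy=.85))
E
```

```text
5.15 [0.545  0.1477 0.2224]
(690, 560, 3)
```

View pics/c4.png

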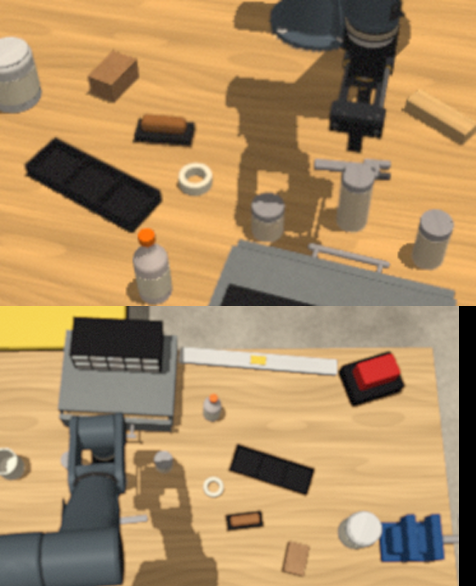

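No scraper or knife anywhere, so the tools are the wrench and the sander. The gripper is above the tall jar, so I'll descend and grasp.

Emit:
{"api": "carry_out", "payload": {"deltas": [[[0.057,0,0,0,0,0,-1],[0.057,0,0.1,0,0,0,-1],[0.057,0,0.25,0,0,0,-1],[0.057,0,0.4,0,0,0,-1],[0.057,0,0.55,0,0,0,-1],[0.057,0,0.7,0,0,0,-1],[0.057,0,0.82,0,0,0,-1],[0.057,0,0.92,0,0,0,-1],[0.057,0,0.98,0,0,0,-1],[0.057,0,0.98,0,0,0,-1]]]}}

```text
time_s: 6.08
position: [0.5439, 0.1578, 0.0737]
tcp_rot: [[-0.001, 1.0, -0.004], [1.0, 0.001, -0.0], [-0.0, -0.004, -1.0]]
force: [0.1, -0.2, 1.0]
opening: 1.003
grasp_force: 0.0
```

Emit:
{"api": "carry_out", "payload": {"deltas": [[[0,0,0,0,0,0,1],[0,0,0,0,0,0,1],[0,0,0,0,0,0,1],[0,0,0,0,0,0,1],[0,0,0,0,0,0,1],[0,0,0,0,0,0,1],[0,0,0,0,0,0,1],[0,0,0,0,0,0,1],[0,0,0,0,0,0,1],[0,0,0,0,0,0,1]]]}}

```text
time_s: 6.92
position: [0.5455, 0.1579, 0.0761]
tcp_rot: [[-0.002, 1.0, 0.001], [1.0, 0.002, 0.0], [0.0, 0.001, -1.0]]
force: [-0.1, 0.1, 5.8]
opening: 0.617
grasp_force: 30.0
```

Emit:
{"api": "carry_out", "payload": {"deltas": [[[0,0,-0.05,0,0,0,1],[0,0,-0.15,0,0,0,1],[0,0,-0.3,0,0,0,1],[0,0,-0.45,0,0,0,1],[0,0,-0.6,0,0,0,1],[0,0,-0.75,0,0,0,1],[0,0,-0.9,0,0,0,1],[0,0,-1,0,0,0,1],[0,0,-1,0,0,0,1],[0,0,-1,0,0,0,1]]]}}

```text
time_s: 7.75
position: [0.5448, 0.1578, 0.2254]
tcp_rot: [[-0.002, 1.0, -0.0], [1.0, 0.002, -0.0], [-0.0, -0.0, -1.0]]
force: [0.3, 0.1, -4.6]
opening: 0.613
grasp_force: 30.0
```

Emit:
{"api": "carry_out", "payload": {"deltas": [[[-0.1,0,0,0,0,0,1],[-0.25,0.02,0,0,0,0,1],[-0.4,0.04,0,0,0,0,1],[-0.55,0.06,0,0,0,0,1],[-0.7,0.08,0,0,0,0,1],[-0.82,0.1,0,0,0,0,1],[-0.92,0.12,0,0,0,0,1],[-1,0.13,0,0,0,0,1],[-1,0.13,0,0,0,0,1],[-1,0.13,0,0,0,0,1]]]}}

```text
time_s: 8.58
position: [0.564, 0.0078, 0.2241]
tcp_rot: [[-0.0, 1.0, -0.003], [1.0, 0.0, 0.001], [0.001, -0.003, -1.0]]
force: [0.2, -0.3, -3.5]
opening: 0.62
grasp_force: 30.0
```

Emit:
{"api": "carry_out", "payload": {"deltas": [[[-0.1,0,0,0,0,0,1],[-0.25,0.02,0,0,0,0,1],[-0.4,0.04,0,0,0,0,1],[-0.55,0.06,0,0,0,0,1],[-0.7,0.08,0,0,0,0,1],[-0.82,0.1,0,0,0,0,1],[-0.92,0.12,0,0,0,0,1],[-1,0.13,0,0,0,0,1],[-1,0.13,0,0,0,0,1],[-1,0.13,0,0,0,0,1]]]}}

```text
time_s: 9.42
position: [0.5845, -0.1415, 0.2252]
tcp_rot: [[-0.001, 1.0, -0.001], [1.0, 0.001, 0.001], [0.001, -0.001, -1.0]]
force: [0.4, 1.2, -3.9]
opening: 0.616
grasp_force: 30.0
```

Emit:
{"api": "carry_out", "payload": {"deltas": [[[-0.06,0,0,0,0,0,1],[-0.15,0.02,0,0,0,0,1],[-0.25,0.04,0,0,0,0,1],[-0.35,0.06,0,0,0,0,1],[-0.45,0.08,0,0,0,0,1],[-0.52,0.1,0,0,0,0,1],[-0.57,0.11,0,0,0,0,1],[-0.593,0.113,0,0,0,0,1],[-0.593,0.113,0,0,0,0,1],[-0.593,0.113,0,0,0,0,1]]]}}

```text
time_s: 10.25
position: [0.6015, -0.2307, 0.2253]
tcp_rot: [[-0.001, 1.0, -0.001], [1.0, 0.001, 0.001], [0.001, -0.001, -1.0]]
force: [0.1, -0.1, -3.7]
opening: 0.615
grasp_force: 30.0
```

```bash
python3 - <<'E'
from h import *
s=telemetry.read_state(); print(s['time_s'],s['position'].round(4))
a=snap('scene','scene3')
A=cv2.resize(a[90:260,70:290],None,fx=3.5,fy=3.5,interpolation=cv2.INTER_CUBIC)
# overlay predicted rack corners/pocket centres
c=np.array([.5745,-.309]);u=np.array([.324,.946]);v=np.array([.946,-.324])
for z,col in((.03,(0,255,0)),):
  for i in(-.125,.125):
    for j in(-.043,.043):
      q=proj('scene',[*(c+u*i+v*j),z])[0]; cv2.circle(A,tuple(int(t) for t in ((q+.5-[70,90])*3.5)),3,col,-1)
cv2.imwrite('pics/c5.png',cv2.convertScaleAbs(A[:,:,::-1],alpha=1.3))
E
```

```text
10.25 [ 0.6015 -0.2307  0.2253]
```

View pics/c5.png

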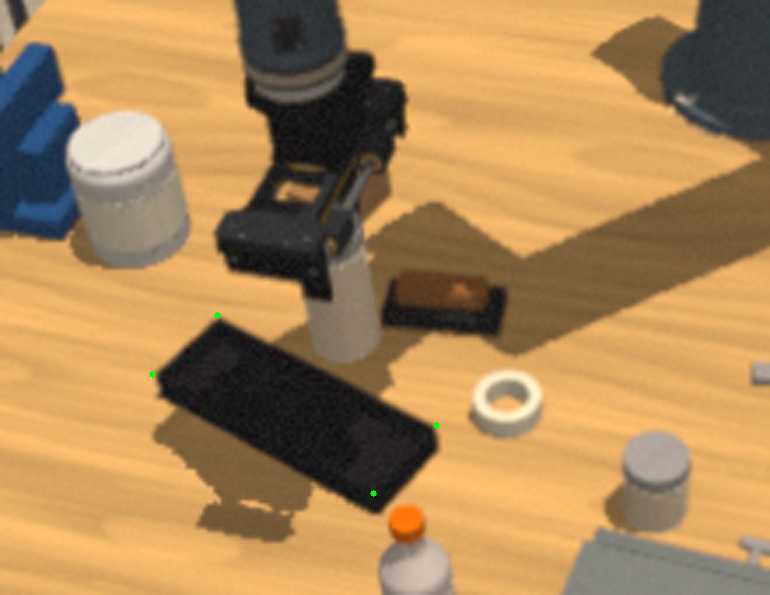

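The rack's top outline matches the prediction within about 4 mm and the jar hangs over pocket 1. Descending with a +2 mm x nudge.

Emit:
{"api": "carry_out", "payload": {"deltas": [[[0,0.013,0.1,0,0,0,1],[0,0.013,0.25,0,0,0,1],[0,0.013,0.4,0,0,0,1],[0,0.013,0.55,0,0,0,1],[0,0.013,0.65,0,0,0,1],[0,0.013,0.75,0,0,0,1],[0,0.013,0.85,0,0,0,1],[0,0.013,0.92,0,0,0,1],[0,0.013,0.95,0,0,0,1],[0,0.013,0.95,0,0,0,1]]]}}

```text
time_s: 11.13
position: [0.6034, -0.2303, 0.0824]
tcp_rot: [[-0.002, 1.0, -0.001], [1.0, 0.002, 0.001], [0.001, -0.001, -1.0]]
force: [-0.3, -0.0, -4.1]
opening: 0.622
grasp_force: 30.0
```

Emit:
{"api": "carry_out", "payload": {"deltas": [[[0,0,0.007,0,0,0,1],[0,0,0.013,0,0,0,1],[0,0,0.017,0,0,0,1],[0,0,0.017,0,0,0,1],[0,0,0.017,0,0,0,-1],[0,0,0.017,0,0,0,-1],[0,0,0.017,0,0,0,-1],[0,0,0.017,0,0,0,-1],[0,0,0.017,0,0,0,-1],[0,0,0.017,0,0,0,-1]]]}}

```text
time_s: 11.97
position: [0.6039, -0.2311, 0.0808]
tcp_rot: [[-0.002, 1.0, 0.0], [1.0, 0.002, -0.0], [-0.0, 0.0, -1.0]]
force: [0.5, -0.2, 0.1]
opening: 0.96
grasp_force: 0.0
```

Emit:
{"api": "carry_out", "payload": {"deltas": [[[0,0,0,0,0,0,-1],[0,0,0,0,0,0,-1],[0,0,-0.1,0,0,0,-1],[0,0,-0.25,0,0,0,-1],[0,0,-0.4,0,0,0,-1],[0,0,-0.6,0,0,0,-1],[0,0,-0.8,0,0,0,-1],[0,0,-0.95,0,0,0,-1],[0,0,-1,0,0,0,-1],[0,0,-1,0,0,0,-1]]]}}

```text
time_s: 12.8
position: [0.605, -0.2317, 0.233]
tcp_rot: [[-0.002, 1.0, 0.005], [1.0, 0.002, -0.003], [-0.003, 0.005, -1.0]]
force: [0.3, -1.1, 0.3]
opening: 1.001
grasp_force: 0.0
```

```bash
python3 - <<'E'
from h import *
s=telemetry.read_state(); print(s['time_s'],s['position'].round(4))
a=snap('scene','scene4')
A=cv2.resize(a[90:260,70:290],None,fx=3.5,fy=3.5,interpolation=cv2.INTER_CUBIC)
cv2.imwrite('pics/c6.png',cv2.convertScaleAbs(A[:,:,::-1],alpha=1.5,beta=15))
E
```

```text
12.8 [ 0.605  -0.2317  0.233 ]
```

View pics/c6.png

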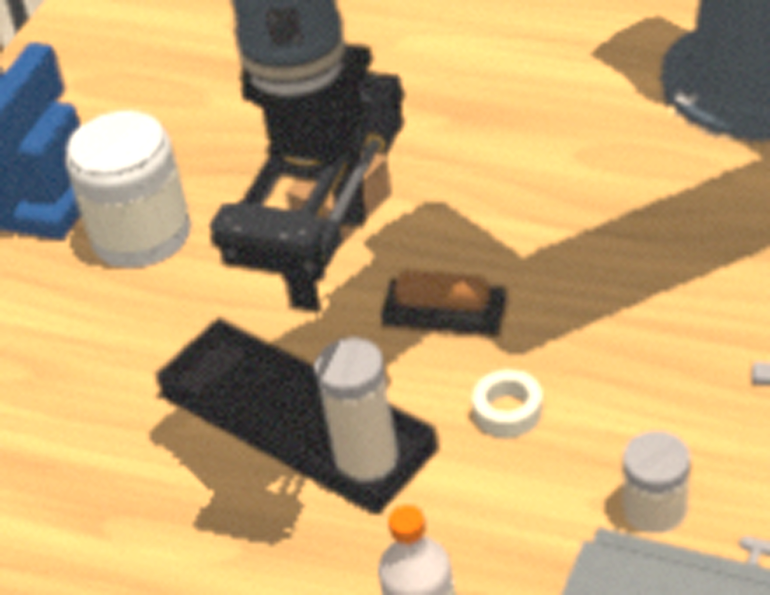

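The tall jar stands in pocket 1. Next the mid jar.

Emit:
{"api": "carry_out", "payload": {"deltas": [[[0.1,0,0,0,0,0,-1],[0.3,0,0,0,0,0,-1],[0.5,0,0,0,0,0,-1],[0.7,0,0,0,0,0,-1],[0.85,0,0,0,0,0,-1],[1,0,0,0,0,0,-1],[1,0,0,0,0,0,-1],[1,0,0,0,0,0,-1],[1,0,0,0,0,0,-1],[1,0,0,0,0,0,-1]]]}}

```text
time_s: 13.68
position: [0.6032, -0.0816, 0.2295]
tcp_rot: [[-0.001, 1.0, -0.002], [1.0, 0.001, 0.0], [0.0, -0.002, -1.0]]
force: [0.2, 0.5, -0.4]
opening: 0.999
grasp_force: 0.0
```

Emit:
{"api": "carry_out", "payload": {"deltas": [[[0.1,0,0,0,0,0,-1],[0.3,0,0,0,0,0,-1],[0.5,0,0,0,0,0,-1],[0.7,0,0,0,0,0,-1],[0.85,0,0,0,0,0,-1],[1,0,0,0,0,0,-1],[1,0,0,0,0,0,-1],[1,0,0,0,0,0,-1],[1,0,0,0,0,0,-1],[1,0,0,0,0,0,-1]]]}}

```text
time_s: 14.52
position: [0.6034, 0.068, 0.2305]
tcp_rot: [[-0.0, 1.0, 0.0], [1.0, 0.0, -0.0], [-0.0, 0.0, -1.0]]
force: [-0.3, -0.5, -0.7]
opening: 1.003
grasp_force: 0.0
```

Emit:
{"api": "carry_out", "payload": {"deltas": [[[0.1,0,0,0,0,0,-1],[0.3,0,0,0,0,0,-1],[0.5,0,0,0,0,0,-1],[0.7,0,0,0,0,0,-1],[0.85,0,0,0,0,0,-1],[1,0,0,0,0,0,-1],[1,0,0,0,0,0,-1],[1,0,0,0,0,0,-1],[1,0,0,0,0,0,-1],[1,0,0,0,0,0,-1]]]}}

```text
time_s: 15.35
position: [0.6032, 0.2173, 0.2304]
tcp_rot: [[0.0, 1.0, -0.0], [1.0, -0.0, -0.001], [-0.001, -0.0, -1.0]]
force: [-0.3, 0.6, -0.3]
opening: 1.001
grasp_force: 0.0
```

Emit:
{"api": "carry_out", "payload": {"deltas": [[[0.1,0,0,0,0,0,-1],[0.25,-0.03,0,0,0,0,-1],[0.4,-0.05,0.05,0,0,0,-1],[0.487,-0.073,0.1,0,0,0,-1],[0.487,-0.073,0.14,0,0,0,-1],[0.487,-0.073,0.14,0,0,0,-1],[0.487,-0.073,0.14,0,0,0,-1],[0.487,-0.073,0.14,0,0,0,-1],[0.487,-0.073,0.14,0,0,0,-1],[0.487,-0.073,0.14,0,0,0,-1]]]}}

```text
time_s: 16.18
position: [0.5925, 0.2912, 0.21]
tcp_rot: [[-0.001, 1.0, 0.001], [1.0, 0.001, 0.0], [0.0, 0.001, -1.0]]
force: [-0.9, -0.1, 0.2]
opening: 1.001
grasp_force: 0.0
```

```bash
python3 - <<'E'
from h import *
print('tall lid',onz('scene',[(169.6,193.1)],.125))
b=snap('top','top5')[:,:,::-1]; B=cv2.resize(b[130:250,250:420],None,fx=4,fy=4,interpolation=cv2.INTER_CUBIC)
cv2.imwrite('pics/c7.png',cv2.convertScaleAbs(B,alpha=1.4,beta=10))
s=telemetry.read_state(); print(s['position'].round(4))
E
```

```text
tall lid [[ 0.60299355 -0.23106217  0.125     ]]
[0.5924 0.2913 0.21  ]
```

View pics/c7.png

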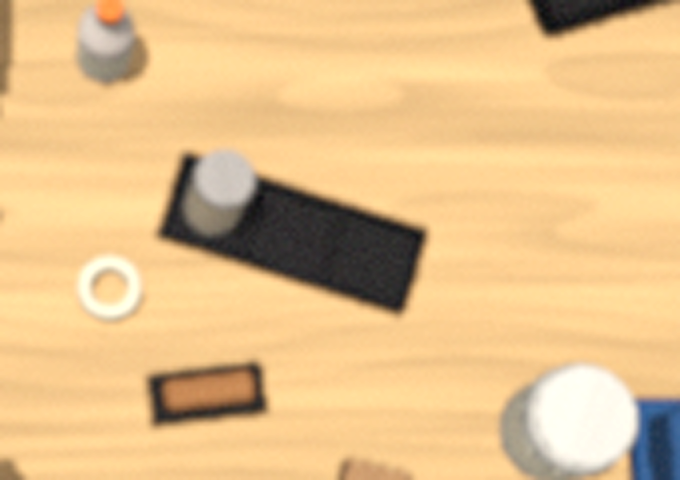

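The tall jar's lid in the scene view is at (0.603,-0.231), matching the commanded place, so the scene calibration is good. Grasp the mid jar.

Emit:
{"api": "carry_out", "payload": {"deltas": [[[0,0.01,0.1,0,0,0,-1],[0,0.01,0.25,0,0,0,-1],[0,0.01,0.4,0,0,0,-1],[0,0.01,0.55,0,0,0,-1],[0,0.01,0.7,0,0,0,-1],[0,0.01,0.82,0,0,0,-1],[0,0.01,0.92,0,0,0,-1],[0,0.01,0.98,0,0,0,-1],[0,0.01,1,0,0,0,-1],[0,0.01,1,0,0,0,-1]]]}}

```text
time_s: 17.07
position: [0.5933, 0.2918, 0.059]
tcp_rot: [[-0.001, 1.0, -0.001], [1.0, 0.001, -0.0], [-0.0, -0.001, -1.0]]
force: [-0.9, -0.3, 0.0]
opening: 0.998
grasp_force: 0.0
```

Emit:
{"api": "carry_out", "payload": {"deltas": [[[0,0,0,0,0,0,1],[0,0,0,0,0,0,1],[0,0,0,0,0,0,1],[0,0,0,0,0,0,1],[0,0,0,0,0,0,1],[0,0,0,0,0,0,1],[0,0,0,0,0,0,1],[0,0,0,0,0,0,1],[0,0,0,0,0,0,1],[0,0,0,0,0,0,1]]]}}

```text
time_s: 17.9
position: [0.5942, 0.2922, 0.06]
tcp_rot: [[-0.002, 1.0, 0.002], [1.0, 0.002, 0.0], [0.0, 0.002, -1.0]]
force: [0.9, 0.2, 2.9]
opening: 0.612
grasp_force: 30.0
```

Emit:
{"api": "carry_out", "payload": {"deltas": [[[0,0,-0.05,0,0,0,1],[0,0,-0.15,0,0,0,1],[0,0,-0.3,0,0,0,1],[0,0,-0.45,0,0,0,1],[0,0,-0.6,0,0,0,1],[0,0,-0.75,0,0,0,1],[0,0,-0.9,0,0,0,1],[0,0,-1,0,0,0,1],[0,0,-1,0,0,0,1],[0,0,-1,0,0,0,1]]]}}

```text
time_s: 18.73
position: [0.5926, 0.2919, 0.2093]
tcp_rot: [[-0.002, 1.0, -0.001], [1.0, 0.002, -0.0], [-0.0, -0.001, -1.0]]
force: [0.4, 1.2, -4.4]
opening: 0.612
grasp_force: 30.0
```

Emit:
{"api": "carry_out", "payload": {"deltas": [[[-0.1,0,-0.05,0,0,0,1],[-0.25,0,-0.1,0,0,0,1],[-0.4,0,-0.13,0,0,0,1],[-0.55,0,-0.13,0,0,0,1],[-0.7,0,-0.13,0,0,0,1],[-0.82,0,-0.13,0,0,0,1],[-0.92,0,-0.13,0,0,0,1],[-1,0,-0.13,0,0,0,1],[-1,0,-0.13,0,0,0,1],[-1,0,-0.13,0,0,0,1]]]}}

```text
time_s: 19.57
position: [0.5934, 0.1417, 0.2284]
tcp_rot: [[-0.0, 1.0, -0.001], [1.0, 0.0, 0.001], [0.001, -0.001, -1.0]]
force: [0.3, -0.0, -2.8]
opening: 0.616
grasp_force: 30.0
```

Emit:
{"api": "carry_out", "payload": {"deltas": [[[-0.1,0,0,0,0,0,1],[-0.25,0,0,0,0,0,1],[-0.4,0,0,0,0,0,1],[-0.55,0,0,0,0,0,1],[-0.7,0,0,0,0,0,1],[-0.82,0,0,0,0,0,1],[-0.92,0,0,0,0,0,1],[-1,0,0,0,0,0,1],[-1,0,0,0,0,0,1],[-1,0,0,0,0,0,1]]]}}

```text
time_s: 20.4
position: [0.5941, -0.0073, 0.2289]
tcp_rot: [[-0.001, 1.0, -0.0], [1.0, 0.001, 0.001], [0.001, 0.0, -1.0]]
force: [-0.5, -1.0, -4.1]
opening: 0.614
grasp_force: 30.0
```

Emit:
{"api": "carry_out", "payload": {"deltas": [[[-0.1,-0.02,0,0,0,0,1],[-0.25,-0.04,0,0,0,0,1],[-0.4,-0.06,0,0,0,0,1],[-0.55,-0.08,0,0,0,0,1],[-0.7,-0.1,0,0,0,0,1],[-0.82,-0.12,0,0,0,0,1],[-0.92,-0.12,0,0,0,0,1],[-1,-0.12,0,0,0,0,1],[-1,-0.12,0,0,0,0,1],[-1,-0.12,0,0,0,0,1]]]}}

```text
time_s: 21.23
position: [0.5765, -0.1575, 0.2289]
tcp_rot: [[-0.001, 1.0, 0.0], [1.0, 0.001, 0.001], [0.001, 0.0, -1.0]]
force: [0.8, 0.2, -3.9]
opening: 0.615
grasp_force: 30.0
```

Emit:
{"api": "carry_out", "payload": {"deltas": [[[-0.1,0,0,0,0,0,1],[-0.25,0,0,0,0,0,1],[-0.4,0,0,0,0,0,1],[-0.55,0,0,0,0,0,1],[-0.7,0,0,0,0,0,1],[-0.82,0,0,0,0,0,1],[-0.92,0,0,0,0,0,1],[-1,0,0,0,0,0,1],[-1,0,0,0,0,0,1],[-1,0,0,0,0,0,1]]]}}

```text
time_s: 22.07
position: [0.5763, -0.3078, 0.2287]
tcp_rot: [[-0.001, 1.0, -0.0], [1.0, 0.001, 0.001], [0.001, -0.0, -1.0]]
force: [-0.1, 0.2, -3.4]
opening: 0.614
grasp_force: 30.0
```

Emit:
{"api": "carry_out", "payload": {"deltas": [[[-0.012,0,0.1,0,0,0,1],[-0.012,0,0.25,0,0,0,1],[-0.012,0,0.4,0,0,0,1],[-0.012,0,0.55,0,0,0,1],[-0.012,0,0.7,0,0,0,1],[-0.012,0,0.8,0,0,0,1],[-0.012,0,0.9,0,0,0,1],[-0.012,0,0.97,0,0,0,1],[-0.012,0,1,0,0,0,1],[-0.012,0,1,0,0,0,1]]]}}

```text
time_s: 22.9
position: [0.576, -0.3085, 0.078]
tcp_rot: [[-0.003, 1.0, -0.002], [1.0, 0.003, 0.002], [0.002, -0.002, -1.0]]
force: [0.7, -0.0, -3.8]
opening: 0.616
grasp_force: 30.0
```

Emit:
{"api": "carry_out", "payload": {"deltas": [[[0,0,0.03,0,0,0,1],[0,0,0.05,0,0,0,1],[0,0,0.07,0,0,0,1],[0,0,0.085,0,0,0,1],[0,0,0.093,0,0,0,1],[0,0,0.097,0,0,0,1],[0,0,0.097,0,0,0,1],[0,0,0.097,0,0,0,1],[0,0,0.097,0,0,0,1],[0,0,0.097,0,0,0,1]]]}}

```text
time_s: 23.73
position: [0.5765, -0.31, 0.065]
tcp_rot: [[-0.002, 1.0, 0.0], [1.0, 0.002, -0.0], [-0.0, 0.0, -1.0]]
force: [-0.4, 0.5, -0.0]
opening: 0.61
grasp_force: 30.0
```

Emit:
{"api": "carry_out", "payload": {"deltas": [[[0,0,0,0,0,0,-1],[0,0,0,0,0,0,-1],[0,0,0,0,0,0,-1],[0,0,0,0,0,0,-1],[0,0,0,0,0,0,-1],[0,0,0,0,0,0,-1],[0,0,0,0,0,0,-1],[0,0,-0.1,0,0,0,-1],[0,0,-0.2,0,0,0,-1],[0,0,-0.3,0,0,0,-1]]]}}

```text
time_s: 24.57
position: [0.5762, -0.3096, 0.1095]
tcp_rot: [[-0.002, 1.0, -0.001], [1.0, 0.002, 0.001], [0.001, -0.001, -1.0]]
force: [0.1, 0.1, 0.6]
opening: 0.997
grasp_force: 0.0
```

Emit:
{"api": "carry_out", "payload": {"deltas": [[[0,0,-0.1,0,0,0,-1],[0,0,-0.3,0,0,0,-1],[0,0,-0.5,0,0,0,-1],[0,0,-0.7,0,0,0,-1],[0,0,-0.8,0,0,0,-1],[0.1,0,-0.8,0,0,0,-1],[0.2,0,-0.8,0,0,0,-1],[0.3,0,-0.8,0,0,0,-1],[0.4,0,-0.8,0,0,0,-1],[0.4,0,-0.8,0,0,0,-1]]]}}

```text
time_s: 25.4
position: [0.575, -0.2446, 0.2275]
tcp_rot: [[-0.005, 1.0, -0.005], [1.0, 0.005, 0.005], [0.005, -0.005, -1.0]]
force: [-0.0, 0.4, 0.4]
opening: 1.0
grasp_force: 0.0
```

Emit:
{"api": "carry_out", "payload": {"deltas": [[[0.1,0,0,0,0,0,-1],[0.3,0,0,0,0,0,-1],[0.5,0,0,0,0,0,-1],[0.7,0,0,0,0,0,-1],[0.85,0,0,0,0,0,-1],[1,0,0,0,0,0,-1],[1,0,0,0,0,0,-1],[1,0,0,0,0,0,-1],[1,0,0,0,0,0,-1],[1,0,0,0,0,0,-1]]]}}

```text
time_s: 26.23
position: [0.5763, -0.1008, 0.2293]
tcp_rot: [[-0.001, 1.0, 0.0], [1.0, 0.001, -0.001], [-0.001, 0.0, -1.0]]
force: [-0.7, 0.6, -0.4]
opening: 1.003
grasp_force: 0.0
```

Emit:
{"api": "carry_out", "payload": {"deltas": [[[0.1,0.02,0,0,0,0,-1],[0.3,0.05,0,0,0,0,-1],[0.5,0.08,0,0,0,0,-1],[0.65,0.12,0,0,0,0,-1],[0.8,0.153,0.05,0,0,0,-1],[0.8,0.153,0.1,0,0,0,-1],[0.8,0.153,0.17,0,0,0,-1],[0.8,0.153,0.2,0,0,0,-1],[0.8,0.153,0.2,0,0,0,-1],[0.8,0.153,0.2,0,0,0,-1]]]}}

```text
time_s: 27.07
position: [0.5985, 0.0188, 0.1989]
tcp_rot: [[0.0, 1.0, -0.001], [1.0, -0.0, -0.0], [-0.0, -0.001, -1.0]]
force: [-0.8, -1.1, 0.5]
opening: 1.004
grasp_force: 0.0
```

```bash
python3 - <<'E'
from h import *
s=telemetry.read_state(); print(s['time_s'],s['position'].round(4))
a=snap('scene','scene8'); b=snap('top','top8')
A=cv2.resize(a[130:280,100:380],None,fx=2.8,fy=2.8,interpolation=cv2.INTER_CUBIC)[:,:,::-1]
cv2.imwrite('pics/c8.png',cv2.convertScaleAbs(A,alpha=1.4,beta=10))
E
```

```text
27.0667 [0.5985 0.0188 0.1989]
```

View pics/c8.png

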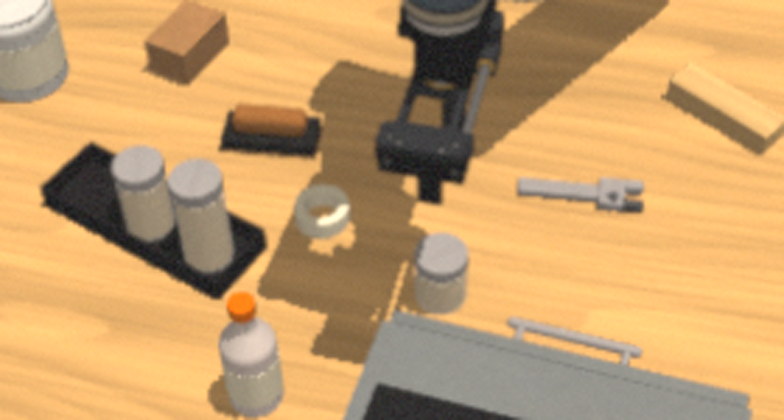

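Two jars are seated properly. Descend on the short jar.

Emit:
{"api": "carry_out", "payload": {"deltas": [[[0,0,0.1,0,0,0,-1],[0,0,0.25,0,0,0,-1],[0,0,0.4,0,0,0,-1],[0,0,0.55,0,0,0,-1],[0,0,0.7,0,0,0,-1],[0,0,0.82,0,0,0,-1],[0,0,0.92,0,0,0,-1],[0,0,0.98,0,0,0,-1],[0,0,1,0,0,0,-1],[0,0,1,0,0,0,-1]]]}}

```text
time_s: 28.0
position: [0.5989, 0.0199, 0.0492]
tcp_rot: [[-0.001, 1.0, -0.0], [1.0, 0.001, 0.0], [0.0, -0.0, -1.0]]
force: [-0.8, 0.2, 0.3]
opening: 1.0
grasp_force: 0.0
```

Emit:
{"api": "carry_out", "payload": {"deltas": [[[0,0,0.013,0,0,0,-1],[0,0,0.013,0,0,0,-1],[0,0,0.013,0,0,0,1],[0,0,0.013,0,0,0,1],[0,0,0.013,0,0,0,1],[0,0,0.013,0,0,0,1],[0,0,0.013,0,0,0,1],[0,0,0.013,0,0,0,1],[0,0,0.013,0,0,0,1],[0,0,0.013,0,0,0,1]]]}}

```text
time_s: 28.83
position: [0.5988, 0.0202, 0.0476]
tcp_rot: [[-0.002, 1.0, -0.0], [1.0, 0.002, 0.0], [0.0, -0.0, -1.0]]
force: [-0.8, -0.6, 0.3]
opening: 0.618
grasp_force: 30.0
```

Emit:
{"api": "carry_out", "payload": {"deltas": [[[0,0,-0.05,0,0,0,1],[0,0,-0.15,0,0,0,1],[0,0,-0.3,0,0,0,1],[0,0,-0.45,0,0,0,1],[0,0,-0.6,0,0,0,1],[0,0,-0.75,0,0,0,1],[0,0,-0.9,0,0,0,1],[0,0,-1,0,0,0,1],[0,0,-1,0,0,0,1],[0,0,-1,0,0,0,1]]]}}

```text
time_s: 29.67
position: [0.599, 0.0202, 0.1982]
tcp_rot: [[-0.002, 1.0, 0.002], [1.0, 0.002, -0.0], [-0.0, 0.002, -1.0]]
force: [-0.9, 0.5, -1.8]
opening: 0.621
grasp_force: 30.0
```

Emit:
{"api": "carry_out", "payload": {"deltas": [[[-0.1,0,-0.05,0,0,0,1],[-0.25,-0.05,-0.08,0,0,0,1],[-0.4,-0.1,-0.1,0,0,0,1],[-0.55,-0.15,-0.1,0,0,0,1],[-0.7,-0.2,-0.1,0,0,0,1],[-0.82,-0.2,-0.1,0,0,0,1],[-0.92,-0.2,-0.1,0,0,0,1],[-1,-0.2,-0.1,0,0,0,1],[-1,-0.2,-0.1,0,0,0,1],[-1,-0.2,-0.1,0,0,0,1]]]}}

```text
time_s: 30.5
position: [0.5689, -0.1298, 0.2117]
tcp_rot: [[-0.001, 1.0, -0.001], [1.0, 0.001, 0.001], [0.001, -0.001, -1.0]]
force: [0.6, 0.5, -2.3]
opening: 0.617
grasp_force: 30.0
```

Emit:
{"api": "carry_out", "payload": {"deltas": [[[-0.1,0,0,0,0,0,1],[-0.25,-0.05,0,0,0,0,1],[-0.4,-0.1,0,0,0,0,1],[-0.55,-0.137,0,0,0,0,1],[-0.7,-0.137,0,0,0,0,1],[-0.82,-0.137,0,0,0,0,1],[-0.92,-0.137,0,0,0,0,1],[-1,-0.137,0,0,0,0,1],[-1,-0.137,0,0,0,0,1],[-1,-0.137,0,0,0,0,1]]]}}

```text
time_s: 31.33
position: [0.5488, -0.2796, 0.2123]
tcp_rot: [[-0.001, 1.0, -0.0], [1.0, 0.001, 0.001], [0.001, -0.0, -1.0]]
force: [-0.9, 0.2, -2.2]
opening: 0.617
grasp_force: 30.0
```

Emit:
{"api": "carry_out", "payload": {"deltas": [[[-0.1,0,0,0,0,0,1],[-0.25,0,0,0,0,0,1],[-0.4,0,0,0,0,0,1],[-0.55,0,0,0,0,0,1],[-0.65,0,0,0,0,0,1],[-0.713,0,0,0,0,0,1],[-0.713,0,0,0,0,0,1],[-0.713,0,0,0,0,0,1],[-0.713,0,0,0,0,0,1],[-0.713,0,0,0,0,0,1]]]}}

```text
time_s: 32.17
position: [0.549, -0.3853, 0.2124]
tcp_rot: [[-0.003, 1.0, -0.001], [1.0, 0.003, 0.001], [0.001, -0.001, -1.0]]
force: [0.1, 0.4, -1.6]
opening: 0.617
grasp_force: 30.0
```

Emit:
{"api": "carry_out", "payload": {"deltas": [[[0,0,0.1,0,0,0,1],[0,0,0.25,0,0,0,1],[0,0,0.4,0,0,0,1],[0,0,0.55,0,0,0,1],[0,0,0.7,0,0,0,1],[0,0,0.8,0,0,0,1],[0,0,0.9,0,0,0,1],[0,0,0.97,0,0,0,1],[0,0,1,0,0,0,1],[0,0,1,0,0,0,1]]]}}

```text
time_s: 33.0
position: [0.5487, -0.3858, 0.0615]
tcp_rot: [[-0.002, 1.0, -0.002], [1.0, 0.002, 0.002], [0.002, -0.002, -1.0]]
force: [-0.6, -0.0, -1.9]
opening: 0.619
grasp_force: 30.0
```

Emit:
{"api": "carry_out", "payload": {"deltas": [[[0,0,0.02,0,0,0,1],[0,0,0.035,0,0,0,1],[0,0,0.05,0,0,0,1],[0,0,0.06,0,0,0,1],[0,0,0.065,0,0,0,1],[0,0,0.065,0,0,0,1],[0,0,0.065,0,0,0,1],[0,0,0.065,0,0,0,1],[0,0,0.065,0,0,0,1],[0,0,0.065,0,0,0,1]]]}}

```text
time_s: 33.83
position: [0.5491, -0.3869, 0.0529]
tcp_rot: [[-0.002, 1.0, 0.0], [1.0, 0.002, -0.0], [-0.0, 0.0, -1.0]]
force: [-0.2, 0.2, -2.0]
opening: 0.621
grasp_force: 30.0
```

Emit:
{"api": "carry_out", "payload": {"deltas": [[[0,0,0,0,0,0,-1],[0,0,0,0,0,0,-1],[0,0,0,0,0,0,-1],[0,0,0,0,0,0,-1],[0,0,0,0,0,0,-1],[0,0,0,0,0,0,-1],[0,0,0,0,0,0,-1],[0,0,-0.1,0,0,0,-1],[0,0,-0.2,0,0,0,-1],[0,0,-0.3,0,0,0,-1]]]}}

```text
time_s: 34.67
position: [0.5488, -0.3866, 0.0978]
tcp_rot: [[-0.002, 1.0, -0.001], [1.0, 0.002, 0.001], [0.001, -0.001, -1.0]]
force: [0.4, -0.0, 0.3]
opening: 0.997
grasp_force: 0.0
```

Emit:
{"api": "carry_out", "payload": {"deltas": [[[0,0,-0.2,0,0,0,-1],[0,0,-0.4,0,0,0,-1],[0,0,-0.6,0,0,0,-1],[0,0,-0.8,0,0,0,-1],[0.1,0,-0.8,0,0,0,-1],[0.25,0,-0.8,0,0,0,-1],[0.45,0,-0.8,0,0,0,-1],[0.7,0,-0.8,0,0,0,-1],[0.9,0,-0.8,0,0,0,-1],[1,0,-0.8,0,0,0,-1]]]}}

```text
time_s: 35.5
position: [0.5477, -0.2325, 0.2173]
tcp_rot: [[-0.004, 1.0, -0.002], [1.0, 0.004, 0.003], [0.003, -0.002, -1.0]]
force: [-0.1, -0.2, 0.5]
opening: 1.004
grasp_force: 0.0
```

Emit:
{"api": "carry_out", "payload": {"deltas": [[[0.1,0,0,0,0,0,-1],[0.3,0,0,0,0,0,-1],[0.5,0,0,0,0,0,-1],[0.7,0,0,0,0,0,-1],[0.85,0,0,0,0,0,-1],[1,0,0,0,0,0,-1],[1,0,0,0,0,0,-1],[1,0,0,0,0,0,-1],[1,0,0,0,0,0,-1],[1,0,0,0,0,0,-1]]]}}

```text
time_s: 36.33
position: [0.549, -0.0882, 0.2177]
tcp_rot: [[-0.0, 1.0, 0.001], [1.0, 0.0, -0.001], [-0.001, 0.001, -1.0]]
force: [-1.3, -0.5, -0.6]
opening: 0.997
grasp_force: 0.0
```

```bash
python3 - <<'E'
from h import *
s=telemetry.read_state(); print(s['time_s'],s['position'].round(4))
a=snap('scene','scene9'); b=snap('top','top9')
A=cv2.resize(a[130:270,100:370],None,fx=2.8,fy=2.8,interpolation=cv2.INTER_CUBIC)[:,:,::-1]
cv2.imwrite('pics/c9.png',cv2.convertScaleAbs(A,alpha=1.4,beta=10))
E
```

```text
36.3333 [ 0.549  -0.0882  0.2177]
```

View pics/c9.png

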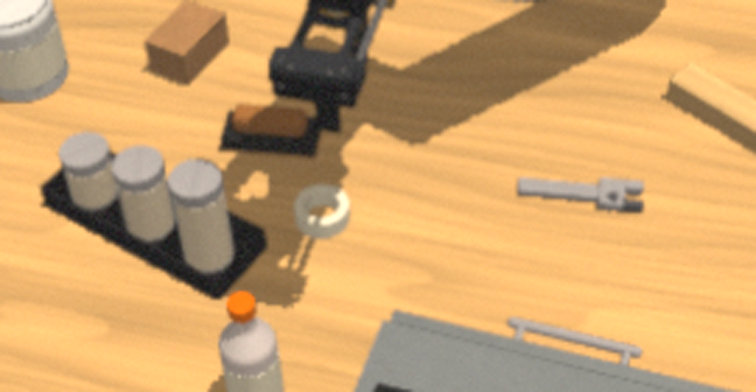

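All three jars are seated. Next I'll refine the handle, wrench and sander positions from the scene view.

```bash
python3 - <<'E'
from h import *
f=lambda c,x,y,s,x0,y0:((x+.5)/s-.5+x0,(y+.5)/s-.5+y0)
S=lambda x,y:f('s',x,y,2.8,100,130)
print('handle',onz('scene',[S(512,324),S(637,352)],.072))
print('wrench handle end, head end',onz('scene',[S(519,188),S(641,193)],.012))
print('sander grip ends z.045 (scene8)',onz('scene',[S(234,118),S(306,121)],.035))
im=cv2.imread('pics/scene9.png')
print('drawer panel top front edge',onz('scene',[S(397,314),S(748,396)],.11))
t=cv2.imread('pics/top9.png')
B=cv2.resize(t[140:250,150:350],None,fx=4,fy=4,interpolation=cv2.INTER_CUBIC); A=cv2.resize(im[160:275,260:380],None,fx=4,fy=4,interpolation=cv2.INTER_CUBIC)
cv2.imwrite('pics/c10.png',cv2.convertScaleAbs(A,alpha=1.4,beta=10))
E
```

```text
handle [[0.67050928 0.10438143 0.072     ]
 [0.67682878 0.22491208 0.072     ]]
wrench handle end, head end [[0.44011296 0.073499   0.012     ]
 [0.41712857 0.20683195 0.012     ]]
sander grip ends z.045 (scene8) [[ 0.42730445 -0.26046568  0.035     ]
 [ 0.41357073 -0.17850399  0.035     ]]
drawer panel top front edge [[0.71123694 0.00227286 0.11      ]
 [0.73110313 0.32566026 0.11      ]]
```

View pics/c10.png

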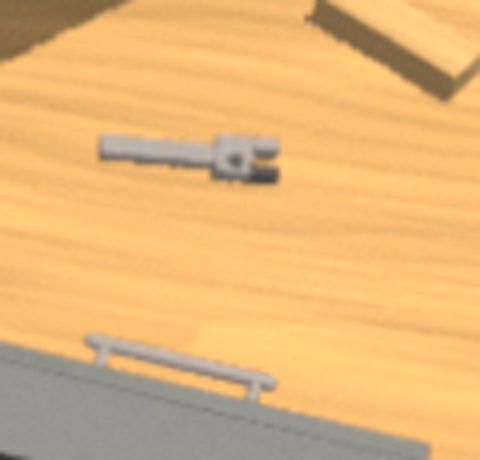

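Handle middle is (0.674, 0.165) with the cabinet yawed about -3.5°. I'll go over the bar with the gripper partly closed.

Emit:
{"api": "carry_out", "payload": {"deltas": [[[0.1,0.04,0,0,0,0,0.3],[0.3,0.12,0,0,0,0,0.3],[0.5,0.2,0,0,0,0,0.3],[0.7,0.28,0,0,0,0,0.3],[0.85,0.34,0,0,0,0,0.3],[1,0.4,0,0,0,0,0.3],[1,0.4,0,0,0,0,0.3],[1,0.4,0,0,0,0,0.3],[1,0.4,0,0,0,0,0.3],[1,0.4,0,0,0,0,0.3]]]}}

```text
time_s: 37.27
position: [0.6079, 0.0619, 0.2176]
tcp_rot: [[-0.0, 1.0, -0.001], [1.0, 0.0, -0.0], [-0.0, -0.001, -1.0]]
force: [-0.7, -0.9, -0.6]
opening: 0.376
grasp_force: 0.0
```

Emit:
{"api": "carry_out", "payload": {"deltas": [[[0.1,0.06,0,0,0,0.0097,0.3],[0.25,0.15,0,0,0,0.0097,0.3],[0.4,0.24,0,0,0,0.0097,0.3],[0.55,0.33,0,0,0,0.0097,0.3],[0.687,0.42,0,0,0,0.0097,0.3],[0.687,0.42,0,0,0,0.0097,0.3],[0.687,0.42,0,0,0,0.0097,0.3],[0.687,0.42,0,0,0,0.0097,0.3],[0.687,0.42,0,0,0,0.0097,0.3],[0.687,0.42,0,0,0,0.0097,0.3]]]}}

```text
time_s: 38.1
position: [0.6706, 0.165, 0.2178]
tcp_rot: [[0.061, 0.998, -0.001], [0.998, -0.061, -0.0], [-0.0, -0.001, -1.0]]
force: [-0.1, -1.0, -0.1]
opening: 0.348
grasp_force: 0.0
```

Emit:
{"api": "carry_out", "payload": {"deltas": [[[0,0,0.1,0,0,0,0.3],[0,0,0.25,0,0,0,0.3],[0,0,0.4,0,0,0,0.3],[0,0,0.55,0,0,0,0.3],[0,0,0.65,0,0,0,0.3],[0,0,0.75,0,0,0,0.3],[0,0,0.8,0,0,0,0.3],[0,0,0.8,0,0,0,0.3],[0,0,0.8,0,0,0,0.3],[0,0,0.8,0,0,0,0.3]]]}}

```text
time_s: 38.93
position: [0.6719, 0.1662, 0.099]
tcp_rot: [[0.06, 0.998, 0.002], [0.998, -0.06, 0.0], [0.0, 0.002, -1.0]]
force: [0.7, 0.1, 0.3]
opening: 0.346
grasp_force: 0.0
```

```bash
python3 - <<'E'
from h import *
s=telemetry.read_state(); print(s['time_s'],s['position'].round(4),s['opening'])
a=snap('scene','scene11')
A=cv2.resize(a[165:280,240:400],None,fx=5,fy=5,interpolation=cv2.INTER_CUBIC)[:,:,::-1]
q=proj('scene',s['position'])[0]; print(((q-[240,165]+.5)*5))
cv2.imwrite('pics/c11.png',cv2.convertScaleAbs(A,alpha=1.4,beta=10))
E
```

```text
38.9333 [0.6719 0.1662 0.099 ] 0.34647465153274776
[334.15970663 396.59607421]
```

View pics/c11.png

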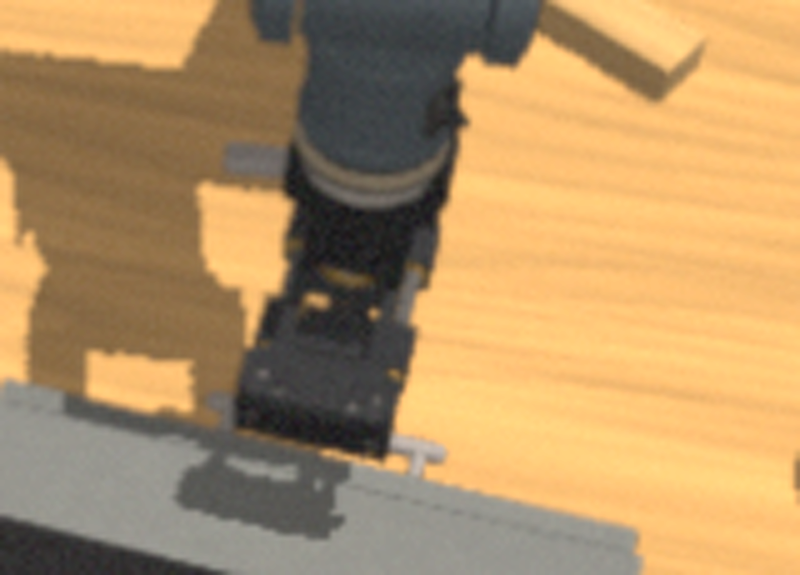

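The gripper hides the bar but sits central between its posts. Descending slowly and watching the force.

Emit:
{"api": "carry_out", "payload": {"deltas": [[[0,0,0.02,0,0,0,0.3],[0,0,0.04,0,0,0,0.3],[0,0,0.06,0,0,0,0.3],[0,0,0.08,0,0,0,0.3],[0,0,0.1,0,0,0,0.3],[0,0,0.12,0,0,0,0.3],[0,0,0.14,0,0,0,0.3],[0,0,0.16,0,0,0,0.3],[0,0,0.18,0,0,0,0.3],[0,0,0.18,0,0,0,0.3]]]}}

```text
time_s: 39.82
position: [0.6705, 0.1664, 0.0698]
tcp_rot: [[0.059, 0.998, -0.001], [0.998, -0.059, -0.0], [-0.0, -0.001, -1.0]]
force: [-0.6, -0.5, -0.4]
opening: 0.348
grasp_force: 0.0
```

Emit:
{"api": "carry_out", "payload": {"deltas": [[[0,0,0.02,0,0,0,0.3],[0,0,0.04,0,0,0,0.3],[0,0,0.06,0,0,0,0.3],[0,0,0.08,0,0,0,0.3],[0,0,0.1,0,0,0,0.3],[0,0,0.105,0,0,0,0.3],[0,0,0.105,0,0,0,1],[0,0,0.105,0,0,0,1],[0,0,0.105,0,0,0,1],[0,0,0.105,0,0,0,1]]]}}

```text
time_s: 40.65
position: [0.6717, 0.1665, 0.0553]
tcp_rot: [[0.059, 0.998, 0.002], [0.998, -0.059, 0.0], [0.0, 0.002, -1.0]]
force: [1.4, -0.0, 0.7]
opening: 0.132
grasp_force: 0.6
```

Emit:
{"api": "carry_out", "payload": {"deltas": [[[0,0,0,0,0,0,1],[0,0,0,0,0,0,1],[0,-0.05,0,0,0,0,1],[0,-0.1,0,0,0,0,1],[0,-0.15,0,0,0,0,1],[0,-0.2,0,0,0,0,1],[0,-0.25,0,0,0,0,1],[0,-0.3,0,0,0,0,1],[0,-0.3,0,0,0,0,1],[0,-0.3,0,0,0,0,1]]]}}

```text
time_s: 41.48
position: [0.6247, 0.1696, 0.0552]
tcp_rot: [[0.059, 0.998, -0.002], [0.998, -0.059, 0.0], [0.0, -0.002, -1.0]]
force: [-0.4, 2.4, 1.9]
opening: 0.114
grasp_force: 30.0
```

Emit:
{"api": "carry_out", "payload": {"deltas": [[[0,-0.05,0,0,0,0,1],[0,-0.1,0,0,0,0,1],[0,-0.17,0,0,0,0,1],[0,-0.25,0,0,0,0,1],[0,-0.33,0,0,0,0,1],[0,-0.41,0,0,0,0,1],[0,-0.49,0,0,0,0,1],[0,-0.55,0,0,0,0,1],[0,-0.58,0,0,0,0,1],[0,-0.58,0,0,0,0,1]]]}}

```text
time_s: 42.32
position: [0.5372, 0.1756, 0.0552]
tcp_rot: [[0.06, 0.998, -0.002], [0.998, -0.06, 0.002], [0.002, -0.002, -1.0]]
force: [-1.1, 7.2, 2.3]
opening: 0.112
grasp_force: 30.0
```

Emit:
{"api": "carry_out", "payload": {"deltas": [[[0,0,0,0,0,0,0.3],[0,0,0,0,0,0,0.3],[0,0,0,0,0,0,0.3],[0,0,0,0,0,0,0.3],[0,0,0,0,0,0,0.3],[0,0,-0.1,0,0,0,0.3],[0,0,-0.2,0,0,0,0.3],[0,0,-0.4,0,0,0,0.3],[0,0,-0.6,0,0,0,0.3],[0,0,-0.8,0,0,0,0.3]]]}}

```text
time_s: 43.15
position: [0.5387, 0.1737, 0.1757]
tcp_rot: [[0.06, 0.998, -0.002], [0.998, -0.06, -0.001], [-0.001, -0.002, -1.0]]
force: [0.8, -0.2, -0.1]
opening: 0.348
grasp_force: 0.0
```

Emit:
{"api": "carry_out", "payload": {"deltas": [[[-0.1,0,0,0,0,0,-1],[-0.3,0,0,0,0,0,-1],[-0.5,0,0,0,0,0,-1],[-0.7,0,0,0,0,0,-1],[-0.85,0,0,0,0,0,-1],[-1,0,0,0,0,0,-1],[-1,0,0,0,0,0,-1],[-1,0,0,0,0,0,-1],[-1,0,0,0,0,0,-1],[-1,0,0,0,0,0,-1]]]}}

```text
time_s: 43.98
position: [0.5302, 0.0253, 0.1749]
tcp_rot: [[0.058, 0.998, -0.0], [0.998, -0.058, 0.0], [0.0, -0.0, -1.0]]
force: [0.5, -0.0, -0.1]
opening: 0.973
grasp_force: 0.0
```

```bash
python3 - <<'E'
from h import *
s=telemetry.read_state(); print(s['time_s'],s['position'].round(4),s['tcp_rot'].round(3).tolist())
a=snap('scene','scene12'); t=snap('top','top12')
A=cv2.resize(a[155:275,240:390],None,fx=4,fy=4,interpolation=cv2.INTER_CUBIC); B=cv2.resize(t[190:245,170:340],None,fx=3.5,fy=3.5,interpolation=cv2.INTER_CUBIC)[:,:600]
B=cv2.copyMakeBorder(B,0,0,0,600-B.shape[1],cv2.BORDER_CONSTANT)
print(A.shape,B.shape)
cv2.imwrite('pics/c12.png',cv2.convertScaleAbs(cv2.resize(np.vstack([A,B])[:600,:,::-1],None,fx=1,fy=1),alpha=1.4,beta=10))
E
```

```text
43.9833 [0.5302 0.0253 0.1749] [[0.058, 0.998, -0.0], [0.998, -0.058, 0.0], [0.0, -0.0, -1.0]]
(480, 600, 3) (192, 600, 3)
```

View pics/c12.png

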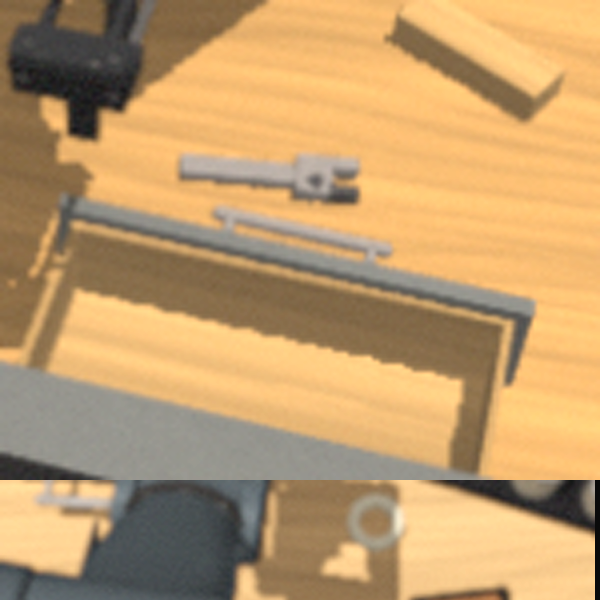

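The drawer is open about 13 cm and is empty. In the crop the wrench's handle end is at (180,165), the handle/head joint near (295,174) and the jaw ends at x=358.

```bash
python3 - <<'E'
from h import *
S=lambda x,y:((x+.5)/4-.5+240,(y+.5)/4-.5+155)
P=onz('scene',[S(180,164),S(295,172)],.012)[:,:2]; H=onz('scene',[S(358,159),S(358,198)],.010)[:,:2]
print(P,H); d=P[1]-P[0]; L=np.linalg.norm(d); print(L,np.degrees(np.arctan2(d[1],d[0])),'origin',P[0]+d/L*.07,'cg',P[0]+d/L*.08)
im=cv2.imread('pics/scene12.png'); g=((im.max(2).astype(int)-im.min(2)<45)&(im.max(2)>60)).astype(np.uint8)*255
print(rect('scene',g,(280,185,333,208),.011))
# sander
h=cv2.imread('pics/scene9.png')
E
```

```text
[[0.43541238 0.07136874]
 [0.42366789 0.15996092]] [[0.39688766 0.20647059]
 [0.43787437 0.21099693]]
0.08936725595310914 97.55155817578431 origin [0.4262131  0.14076163] cg [0.42489892 0.1506749 ]
(array([434.4, 142.9]), array([138.8,  46.1]), -77.1)
```

Wrench at about (0.426, 0.140), axis 97.5°. I'll approach 10 mm short in x to keep the gripper body clear of the handle.

Emit:
{"api": "carry_out", "payload": {"deltas": [[[0.08,-0.08,0,0,0,-0.01,-1],[0.2,-0.25,0,0,0,-0.02,-1],[0.35,-0.45,0,0,0,-0.0306,-1],[0.5,-0.65,0,0,0,-0.0306,-1],[0.65,-0.813,0,0,0,-0.0306,-1],[0.772,-0.813,0,0,0,-0.0306,-1],[0.772,-0.813,0.05,0,0,-0.0306,-1],[0.772,-0.813,0.13,0,0,-0.0306,-1],[0.772,-0.813,0.2,0,0,-0.0306,-1],[0.772,-0.813,0.2,0,0,-0.0306,-1]]]}}

```text
time_s: 44.92
position: [0.4149, 0.1473, 0.1434]
tcp_rot: [[-0.134, 0.991, -0.003], [0.991, 0.134, -0.001], [-0.0, -0.003, -1.0]]
force: [0.2, 0.1, 0.9]
opening: 1.002
grasp_force: 0.0
```

Emit:
{"api": "carry_out", "payload": {"deltas": [[[0,0,0.1,0,0,0,-1],[0,0,0.25,0,0,0,-1],[0,0,0.4,0,0,0,-1],[0,0,0.5,0,0,0,-1],[0,0,0.6,0,0,0,-1],[0,0,0.7,0,0,0,-1],[0,0,0.78,0,0,0,-1],[0,0,0.8,0,0,0,-1],[0,0,0.8,0,0,0,-1],[0,0,0.8,0,0,0,-1]]]}}

```text
time_s: 45.75
position: [0.4161, 0.1472, 0.0252]
tcp_rot: [[-0.133, 0.991, 0.001], [0.991, 0.133, 0.0], [-0.0, 0.001, -1.0]]
force: [0.1, -0.0, 0.7]
opening: 1.0
grasp_force: 0.0
```

Emit:
{"api": "carry_out", "payload": {"deltas": [[[0,0,0.04,0,0,0,-1],[0,0,0.08,0,0,0,-1],[0,0,0.11,0,0,0,-1],[0,0,0.135,0,0,0,-1],[0,0,0.135,0,0,0,0],[0,0,0.135,0,0,0,0.2],[0,0,0.135,0,0,0,0.4],[0,0,0.135,0,0,0,0.6],[0,0,0.135,0,0,0,1],[0,0,0.135,0,0,0,1]]]}}

```text
time_s: 46.58
position: [0.4156, 0.1474, 0.0049]
tcp_rot: [[-0.133, 0.991, 0.0], [0.991, 0.133, 0.0], [-0.0, 0.0, -1.0]]
force: [0.0, 0.7, -0.3]
opening: 0.632
grasp_force: 0.0
```

Emit:
{"api": "carry_out", "payload": {"deltas": [[[0,0,0,0,0,0,1],[0,0,0,0,0,0,1],[0,0,0,0,0,0,1],[0,0,0,0,0,0,1],[0,0,0,0,0,0,1],[0,0,-0.05,0,0,0,1],[0,0,-0.1,0,0,0,1],[0,0,-0.2,0,0,0,1],[0,0,-0.3,0,0,0,1],[0,0,-0.3,0,0,0,1]]]}}

```text
time_s: 47.42
position: [0.4163, 0.1475, 0.052]
tcp_rot: [[-0.133, 0.991, 0.004], [0.991, 0.133, 0.0], [-0.0, 0.004, -1.0]]
force: [1.1, -0.9, -1.5]
opening: 0.225
grasp_force: 30.0
```

Wrench gripped. I'll set it down for the moment beside the drawer, turned along x, so the drawer can be opened further.

Emit:
{"api": "carry_out", "payload": {"deltas": [[[0,0,-0.1,0,0,0,1],[-0.05,0,-0.25,0,0,-0.01,1],[-0.15,0,-0.4,0,0,-0.025,1],[-0.25,0,-0.5,0,0,-0.04,1],[-0.36,0,-0.5,0,0,-0.055,1],[-0.46,0,-0.5,0,0,-0.07,1],[-0.56,0,-0.5,0,0,-0.085,1],[-0.66,0,-0.5,0,0,-0.1,1],[-0.66,0,-0.5,0,0,-0.109,1],[-0.66,0,-0.5,0,0,-0.109,1]]]}}

```text
time_s: 48.25
position: [0.4282, 0.0485, 0.1245]
tcp_rot: [[-0.729, 0.684, -0.001], [0.684, 0.729, 0.0], [0.001, -0.0, -1.0]]
force: [-0.5, 0.2, -1.7]
opening: 0.222
grasp_force: 30.0
```

Emit:
{"api": "carry_out", "payload": {"deltas": [[[-0.06,-0.05,0,0,0,-0.01,1],[-0.12,-0.1,0,0,0,-0.025,1],[-0.2,-0.17,0,0,0,-0.04,1],[-0.28,-0.24,0,0,0,-0.055,1],[-0.36,-0.31,0,0,0,-0.07,1],[-0.44,-0.38,0,0,0,-0.085,1],[-0.5,-0.43,0,0,0,-0.1,1],[-0.505,-0.431,0,0,0,-0.109,1],[-0.505,-0.431,0,0,0,-0.109,1],[-0.505,-0.431,0,0,0,-0.109,1]]]}}

```text
time_s: 49.08
position: [0.4391, -0.0493, 0.1245]
tcp_rot: [[-0.998, 0.071, -0.001], [0.071, 0.998, 0.001], [0.001, 0.001, -1.0]]
force: [-0.4, -0.7, -1.9]
opening: 0.225
grasp_force: 30.0
```

Emit:
{"api": "carry_out", "payload": {"deltas": [[[0,0,0.1,0,0,0,1],[0,0,0.25,0,0,0,1],[0,0,0.4,0,0,0,1],[0,0,0.5,0,0,0,1],[0,0,0.6,0,0,0,1],[0,0,0.66,0,0,0,1],[0,0,0.72,0,0,0,1],[0,0,0.76,0,0,0,1],[0,0,0.76,0,0,0,1],[0,0,0.76,0,0,0,1]]]}}

```text
time_s: 49.92
position: [0.4397, -0.0496, 0.0108]
tcp_rot: [[-0.998, 0.068, -0.0], [0.068, 0.998, 0.0], [0.0, 0.0, -1.0]]
force: [-0.8, 0.2, -2.2]
opening: 0.221
grasp_force: 30.0
```

Emit:
{"api": "carry_out", "payload": {"deltas": [[[0,0,0.02,0,0,0,1],[0,0,0.037,0,0,0,1],[0,0,0.037,0,0,0,1],[0,0,0.037,0,0,0,-1],[0,0,0.037,0,0,0,-1],[0,0,0.037,0,0,0,-1],[0,0,0.037,0,0,0,-1],[0,0,0.037,0,0,0,-1],[0,0,0.037,0,0,0,-1],[0,0,0.037,0,0,0,-1]]]}}

```text
time_s: 50.75
position: [0.4397, -0.0498, 0.0052]
tcp_rot: [[-0.998, 0.068, -0.0], [0.068, 0.998, 0.0], [0.0, 0.0, -1.0]]
force: [-0.1, -1.0, 0.1]
opening: 0.672
grasp_force: 0.0
```

Emit:
{"api": "carry_out", "payload": {"deltas": [[[0,0,0,0,0,0,-1],[0,0,-0.1,0,0,0,-1],[0,0,-0.25,0,0,0,-1],[0,0,-0.4,0,0,0,-1],[0,0,-0.6,0,0,0,-1],[0,0,-0.8,0,0,0,-1],[0,0,-1,0,0,0,-1],[0,0,-1,0,0,0,-1],[0,0,-1,0,0,0,-1],[0,0,-1,0,0,0,-1]]]}}

```text
time_s: 51.58
position: [0.4392, -0.0495, 0.1549]
tcp_rot: [[-0.998, 0.068, -0.001], [0.068, 0.998, 0.0], [0.001, 0.0, -1.0]]
force: [-0.5, 0.2, 0.1]
opening: 0.997
grasp_force: 0.0
```

Emit:
{"api": "carry_out", "payload": {"deltas": [[[-0.05,0.1,0,0,0,0.01,0.3],[-0.15,0.28,0,0,0,0.03,0.3],[-0.26,0.5,0,0,0,0.05,0.3],[-0.37,0.7,0,0,0,0.07,0.3],[-0.48,0.9,0,0,0,0.09,0.3],[-0.534,1,0,0,0,0.11,0.3],[-0.534,1,0,0,0,0.125,0.3],[-0.534,1,0,0,0,0.125,0.3],[-0.534,1,0,0,0,0.125,0.3],[-0.534,1,0,0,0,0.125,0.3]]]}}

```text
time_s: 52.42
position: [0.5286, 0.094, 0.1539]
tcp_rot: [[-0.659, 0.752, -0.003], [0.752, 0.659, -0.0], [0.002, -0.003, -1.0]]
force: [-0.5, 0.1, 0.0]
opening: 0.379
grasp_force: 0.0
```

Emit:
{"api": "carry_out", "payload": {"deltas": [[[0.05,0.05,0,0,0,0.01,0.3],[0.12,0.12,0,0,0,0.03,0.3],[0.2,0.2,0,0,0,0.05,0.3],[0.3,0.3,0,0,0,0.07,0.3],[0.378,0.378,0,0,0,0.09,0.3],[0.378,0.378,0,0,0,0.11,0.3],[0.378,0.378,0,0,0,0.125,0.3],[0.378,0.378,0,0,0,0.125,0.3],[0.378,0.378,0,0,0,0.125,0.3],[0.378,0.378,0,0,0,0.125,0.3]]]}}

```text
time_s: 53.25
position: [0.535, 0.1737, 0.155]
tcp_rot: [[0.066, 0.998, -0.001], [0.998, -0.066, -0.0], [-0.0, -0.001, -1.0]]
force: [0.5, 0.0, -0.7]
opening: 0.349
grasp_force: 0.0
```

Emit:
{"api": "carry_out", "payload": {"deltas": [[[0,0,0.1,0,0,0,0.3],[0,0,0.2,0,0,0,0.3],[0,0,0.3,0,0,0,0.3],[0,0,0.4,0,0,0,0.3],[0,0,0.46,0,0,0,0.3],[0,0,0.52,0,0,0,0.3],[0,0,0.58,0,0,0,0.3],[0,0,0.64,0,0,0,0.3],[0,0,0.665,0,0,0,0.3],[0,0,0.665,0,0,0,0.3]]]}}

```text
time_s: 54.08
position: [0.5347, 0.1743, 0.0546]
tcp_rot: [[0.068, 0.998, -0.002], [0.998, -0.068, -0.0], [-0.0, -0.002, -1.0]]
force: [0.1, -0.3, 0.6]
opening: 0.346
grasp_force: 0.0
```

Emit:
{"api": "carry_out", "payload": {"deltas": [[[0,0,0,0,0,0,1],[0,0,0,0,0,0,1],[0,0,0,0,0,0,1],[0,0,0,0,0,0,1],[0,0,0,0,0,0,1],[0,-0.05,0,0,0,0,1],[0,-0.1,0,0,0,0,1],[0,-0.15,0,0,0,0,1],[0,-0.2,0,0,0,0,1],[0,-0.22,0,0,0,0,1]]]}}

```text
time_s: 54.92
position: [0.5005, 0.177, 0.056]
tcp_rot: [[0.068, 0.998, -0.001], [0.998, -0.068, 0.0], [0.0, -0.001, -1.0]]
force: [0.6, 0.6, 4.9]
opening: 0.113
grasp_force: 30.0
```

Emit:
{"api": "carry_out", "payload": {"deltas": [[[0,0,0,0,0,0,0.3],[0,0,0,0,0,0,0.3],[0,0,0,0,0,0,0.3],[0,0,0,0,0,0,0.3],[0,0,0,0,0,0,0.3],[0,0,-0.1,0,0,0,0.3],[0,0,-0.2,0,0,0,0.3],[0,0,-0.4,0,0,0,0.3],[0,0,-0.6,0,0,0,0.3],[0,0,-0.7,0,0,0,0.3]]]}}

```text
time_s: 55.75
position: [0.5036, 0.1769, 0.1631]
tcp_rot: [[0.068, 0.998, 0.004], [0.998, -0.068, 0.001], [0.001, 0.004, -1.0]]
force: [-0.1, 0.1, 0.8]
opening: 0.354
grasp_force: 0.0
```

Drawer now about 17 cm open. Measuring the sander and the parked wrench.

```bash
python3 - <<'E'
from h import *
a=snap('scene','scene13'); t=snap('top','top13')
A=cv2.resize(a[150:215,170:330],None,fx=5,fy=5,interpolation=cv2.INTER_CUBIC)[:,:,::-1]
B=cv2.resize(t[150:240,160:320],None,fx=3,fy=3,interpolation=cv2.INTER_CUBIC)[:,:,::-1]; B=cv2.copyMakeBorder(B,0,0,0,320,cv2.BORDER_CONSTANT)
cv2.imwrite('pics/c13.png',cv2.convertScaleAbs(np.vstack([A,B[:270]]),alpha=1.4,beta=10))
E
```

```text
(no output)
```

View pics/c13.png

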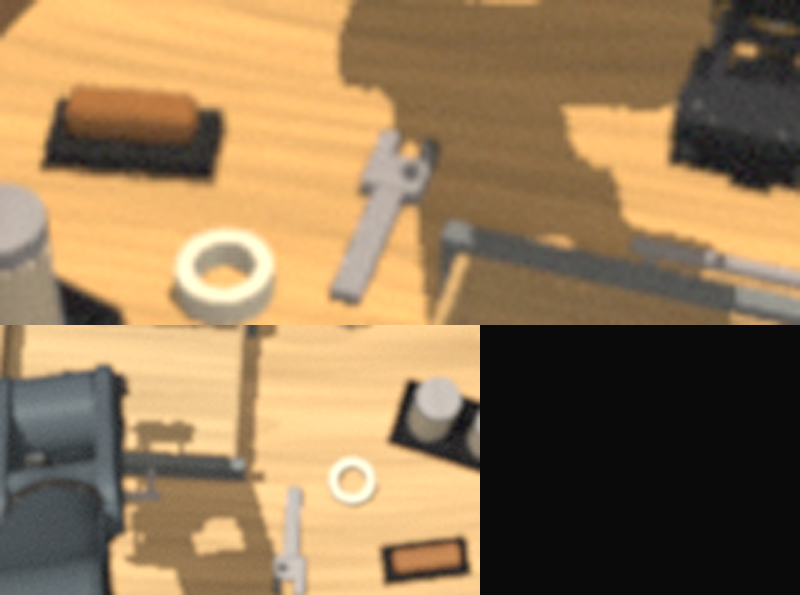

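The picture shows the sander unmoved, the wrench parked along x clear of the drawer, and the drawer well open. That was my last picture view (15, one over the limit of 14). From here I go by numbers only.

```bash
python3 - <<'E'
from h import *
S=lambda x,y:((x+.5)/5-.5+170,(y+.5)/5-.5+150); T=lambda x,y:((x+.5)/3-.5+160,(y-325+.5)/3-.5+150)
P=onz('scene',[S(43,168),S(213,181)],0)[:,:2]; d=P[1]-P[0]; n=np.linalg.norm(d); u=d/n
print(P,n,np.degrees(np.arctan2(d[1],d[0])),'centre',P.mean(0)-.025*np.array([u[1],-u[0]]))
print('top grip',onz('top',[T(430,557)],.045), 'grip corners',onz('top',[T(392,550),T(465,540),T(468,563),T(394,573)],.045)[:,:2])
print('wrench tail/head',onz('scene',[S(345,297),S(388,181)],.012)[:,:2])
print('drawer panel right corner top',onz('scene',[S(458,228)],.097))
E
```

```text
[[ 0.44775372 -0.27466276]
 [ 0.43423182 -0.16388519]] 0.111599783220632 96.95929938248462 centre [ 0.41617696 -0.22230308]
top grip [[ 0.4176205  -0.22268718  0.045     ]] grip corners [[ 0.42702472 -0.17547378]
 [ 0.43855209 -0.26724872]
 [ 0.40948637 -0.269869  ]
 [ 0.39805999 -0.17715199]]
wrench tail/head [[ 0.52111791 -0.05463865]
 [ 0.42025836 -0.05172547]]
drawer panel right corner top [[0.52757272 0.01513398 0.097     ]]
```

Emit:
{"api": "carry_out", "payload": {"deltas": [[[-0.1,0,0,0,0,0,0.3],[-0.3,-0.05,0,0,0,0,-1],[-0.5,-0.1,0,0,0,0,-1],[-0.7,-0.15,0,0,0,0,-1],[-0.85,-0.2,0,0,0,0,-1],[-1,-0.2,0,0,0,0,-1],[-1,-0.2,0,0,0,0,-1],[-1,-0.2,0,0,0,0,-1],[-1,-0.2,0,0,0,0,-1],[-1,-0.2,0,0,0,0,-1]]]}}

```text
time_s: 56.68
position: [0.462, 0.03, 0.1599]
tcp_rot: [[0.067, 0.998, -0.001], [0.998, -0.067, 0.0], [0.0, -0.001, -1.0]]
force: [0.1, 0.0, 0.1]
opening: 0.942
grasp_force: 0.0
```

Emit:
{"api": "carry_out", "payload": {"deltas": [[[-0.1,0,0,0,0,0,-1],[-0.3,-0.05,0,0,0,0,-1],[-0.5,-0.1,0,0,0,0,-1],[-0.7,-0.15,0,0,0,0,-1],[-0.85,-0.182,0,0,0,0,-1],[-1,-0.182,0,0,0,0,-1],[-1,-0.182,0,0,0,0,-1],[-1,-0.182,0,0,0,0,-1],[-1,-0.182,0,0,0,0,-1],[-1,-0.182,0,0,0,0,-1]]]}}

```text
time_s: 57.52
position: [0.4247, -0.1173, 0.1603]
tcp_rot: [[0.066, 0.998, -0.001], [0.998, -0.066, 0.001], [0.001, -0.001, -1.0]]
force: [-0.1, 0.5, 0.1]
opening: 0.999
grasp_force: 0.0
```

Emit:
{"api": "carry_out", "payload": {"deltas": [[[-0.1,0,0,0,0,-0.01,-1],[-0.25,0,0,0,0,-0.02,-1],[-0.4,0,0,0,0,-0.0303,-1],[-0.55,0,0,0,0,-0.0303,-1],[-0.687,0,0,0,0,-0.0303,-1],[-0.687,0,0,0,0,-0.0303,-1],[-0.687,0,0,0,0,-0.0303,-1],[-0.687,0,0,0,0,-0.0303,-1],[-0.687,0,0,0,0,-0.0303,-1],[-0.687,0,0,0,0,-0.0303,-1]]]}}

```text
time_s: 58.35
position: [0.4176, -0.22, 0.1604]
tcp_rot: [[-0.124, 0.992, -0.001], [0.992, 0.124, 0.001], [0.001, -0.001, -1.0]]
force: [-0.0, 0.1, -0.5]
opening: 0.999
grasp_force: 0.0
```

Emit:
{"api": "carry_out", "payload": {"deltas": [[[0,0,0.1,0,0,0,-1],[0,0,0.25,0,0,0,-1],[0,0,0.4,0,0,0,-1],[0,0,0.55,0,0,0,-1],[0,0,0.67,0,0,0,-1],[0,0,0.77,0,0,0,-1],[0,0,0.85,0,0,0,-1],[0,0,0.9,0,0,0,-1],[0,0,0.91,0,0,0,-1],[0,0,0.91,0,0,0,-1]]]}}

```text
time_s: 59.18
position: [0.4177, -0.221, 0.0237]
tcp_rot: [[-0.123, 0.992, -0.001], [0.992, 0.123, 0.001], [0.001, -0.001, -1.0]]
force: [-0.6, 0.6, -0.3]
opening: 0.998
grasp_force: 0.0
```

Emit:
{"api": "carry_out", "payload": {"deltas": [[[0,0,0,0,0,0,1],[0,0,0,0,0,0,1],[0,0,0,0,0,0,1],[0,0,0,0,0,0,1],[0,0,0,0,0,0,1],[0,0,0,0,0,0,1],[0,0,0,0,0,0,1],[0,0,0,0,0,0,1],[0,0,0,0,0,0,1],[0,0,0,0,0,0,1]]]}}

```text
time_s: 60.02
position: [0.418, -0.2217, 0.024]
tcp_rot: [[-0.122, 0.993, 0.0], [0.993, 0.122, -0.0], [-0.0, 0.0, -1.0]]
force: [1.3, -0.4, 0.6]
opening: 0.341
grasp_force: 30.0
```

Emit:
{"api": "carry_out", "payload": {"deltas": [[[0,0,-0.05,0,0,0,1],[0,0,-0.15,0,0,0,1],[0,0,-0.3,0,0,0,1],[0,0,-0.45,0,0,0,1],[0,0,-0.6,0,0,0,1],[0,0,-0.75,0,0,0,1],[0,0,-0.9,0,0,0,1],[0,0,-0.95,0,0,0,1],[0,0,-0.95,0,0,0,1],[0,0,-0.95,0,0,0,1]]]}}

```text
time_s: 60.85
position: [0.4174, -0.2212, 0.1663]
tcp_rot: [[-0.122, 0.993, -0.0], [0.993, 0.122, 0.0], [0.0, -0.0, -1.0]]
force: [0.5, 0.2, -1.5]
opening: 0.34
grasp_force: 30.0
```

Sander held. Carrying it to the drawer.

Emit:
{"api": "carry_out", "payload": {"deltas": [[[0.1,0.05,0,0,0,-0.01,1],[0.25,0.12,0,0,0,-0.025,1],[0.4,0.2,0,0,0,-0.04,1],[0.55,0.28,0,0,0,-0.055,1],[0.7,0.35,0,0,0,-0.07,1],[0.82,0.41,0,0,0,-0.085,1],[0.92,0.46,0,0,0,-0.1,1],[1,0.5,0,0,0,-0.11,1],[1,0.5,0,0,0,-0.11,1],[1,0.5,0,0,0,-0.11,1]]]}}

```text
time_s: 61.68
position: [0.4728, -0.0627, 0.1649]
tcp_rot: [[-0.727, 0.686, -0.004], [0.686, 0.727, 0.001], [0.003, -0.002, -1.0]]
force: [0.5, 0.1, -2.3]
opening: 0.347
grasp_force: 30.0
```

Emit:
{"api": "carry_out", "payload": {"deltas": [[[0,0.1,0,0,0,-0.01,1],[0.01,0.25,0,0,0,-0.025,1],[0.02,0.4,0,0,0,-0.04,1],[0.03,0.55,0,0,0,-0.055,1],[0.03,0.7,0,0,0,-0.07,1],[0.03,0.82,0,0,0,-0.085,1],[0.03,0.92,0,0,0,-0.1,1],[0.03,1,0,0,0,-0.11,1],[0.03,1,0,0,0,-0.11,1],[0.03,1,0,0,0,-0.11,1]]]}}

```text
time_s: 62.52
position: [0.573, 0.0478, 0.1653]
tcp_rot: [[-0.998, 0.068, -0.002], [0.068, 0.998, -0.0], [0.002, -0.0, -1.0]]
force: [-0.2, -0.5, -1.4]
opening: 0.342
grasp_force: 30.0
```

Emit:
{"api": "carry_out", "payload": {"deltas": [[[-0.04,0.05,0,0,0,0,1],[-0.1,0.12,0,0,0,0,1],[-0.17,0.2,0,0,0,0,1],[-0.25,0.3,0,0,0,0,1],[-0.32,0.38,0,0,0,0,1],[-0.37,0.447,0,0,0,0,1],[-0.37,0.447,0,0,0,0,1],[-0.37,0.447,0,0,0,0,1],[-0.37,0.447,0,0,0,0,1],[-0.37,0.447,0,0,0,0,1]]]}}

```text
time_s: 63.35
position: [0.6325, 0.1109, 0.1662]
tcp_rot: [[-0.998, 0.067, -0.002], [0.067, 0.998, -0.0], [0.001, -0.0, -1.0]]
force: [-0.6, 0.7, -1.0]
opening: 0.337
grasp_force: 30.0
```

```bash
python3 - <<'E'
from h import *
s=telemetry.read_state(); print(s['time_s'],s['position'].round(4),s['joint_positions'].round(0))
im=snap('scene','scene14')
# project expected drawer opening & check edges: cabinet front edge samples and panel inner edge along column through y_d=+0.1
e=np.array([.9973,-.07]);f=np.array([.07,.9973]);o=np.array([.557,.173])
for yd in(.07,.11):
  r=[]
  for xd in np.arange(-.07,.22,.01):
    p=o+xd*e+yd*f; u=proj('scene',[*p,.097])[0].round().astype(int); r.append((round(float(xd),2),im[u[1],u[0]].tolist()))
  print(yd,r)
E
```

```text
63.35 [0.6325 0.1109 0.1662] [ -0.  35.  82.  -0.  62. -86.]
0.07 [(-0.07, [170, 128, 75]), (-0.06, [187, 140, 82]), (-0.05, [180, 136, 79]), (-0.04, [172, 129, 76]), (-0.03, [174, 131, 76]), (-0.02, [125, 112, 93]), (-0.01, [95, 95, 90]), (0.0, [131, 103, 66]), (0.01, [89, 70, 45]), (0.02, [89, 69, 46]), (0.03, [85, 66, 43]), (0.04, [91, 70, 47]), (0.05, [92, 71, 48]), (0.06, [121, 94, 59]), (0.07, [186, 145, 90]), (0.08, [182, 141, 88]), (0.09, [171, 133, 82]), (0.1, [174, 136, 85]), (0.11, [168, 131, 81]), (0.12, [160, 125, 76]), (0.13, [155, 121, 75]), (0.14, [163, 128, 81]), (0.15, [164, 128, 81]), (0.16, [165, 128, 81]), (0.17, [106, 101, 92]), (0.18, [101, 100, 94]), (0.19, [102, 101, 96]), (0.2, [102, 102, 97]), (0.21, [103, 101, 97]), (0.22, [102, 102, 97])]
0.11 [(-0.07, [178, 133, 77]), (-0.06, [185, 139, 81]), (-0.05, [174, 130, 75]), (-0.04, [181, 135, 79]), (-0.03, [169, 127, 75]), (-0.02, [108, 104, 96]), (-0.01, [98, 98, 92]), (0.0, [127, 102, 68]), (0.01, [81, 64, 40]), (0.02, [86, 67, 45]), (0.03, [88, 69, 45]), (0.04, [89, 70, 46]), (0.05, [90, 71, 46]), (0.06, [162, 125, 78]), (0.07, [185, 145, 89]), (0.08, [183, 144, 88]), (0.09, [174, 135, 84]), (0.1, [166, 129, 80]), (0.11, [166, 129, 82]), (0.12, [160, 124, 78]), (0.13, [152, 119, 74]), (0.14, [162, 126, 80]), (0.15, [167, 129, 80]), (0.16, [168, 131, 83]), (0.17, [107, 103, 95]), (0.18, [99, 100, 94]), (0.19, [100, 100, 95]), (0.2, [101, 102, 96]), (0.21, [101, 99, 95]), (0.22, [101, 99, 95])]
```

The drawer frame is confirmed by colour samples: panel at -0.02 to 0, cabinet edge at about 0.17. Lowering the sander.

Emit:
{"api": "carry_out", "payload": {"deltas": [[[0,0,0.08,0,0,0,1],[0,0,0.2,0,0,0,1],[0,0,0.32,0,0,0,1],[0,0,0.44,0,0,0,1],[0,0,0.55,0,0,0,1],[0,0,0.64,0,0,0,1],[0,0,0.71,0,0,0,1],[0,0,0.76,0,0,0,1],[0,0,0.79,0,0,0,1],[0,0,0.79,0,0,0,1]]]}}

```text
time_s: 64.23
position: [0.633, 0.1117, 0.0469]
tcp_rot: [[-0.998, 0.066, -0.002], [0.066, 0.998, -0.0], [0.002, -0.0, -1.0]]
force: [0.2, -0.4, -1.1]
opening: 0.342
grasp_force: 30.0
```

Emit:
{"api": "carry_out", "payload": {"deltas": [[[0,0,0.005,0,0,0,1],[0,0,0.01,0,0,0,1],[0,0,0.013,0,0,0,1],[0,0,0.013,0,0,0,0.1],[0,0,0.013,0,0,0,-0.4],[0,0,0.013,0,0,0,-0.4],[0,0,0.013,0,0,0,-0.4],[0,0,0.013,0,0,0,-0.4],[0,0,0.013,0,0,0,-0.4],[0,0,0.013,0,0,0,-0.4]]]}}

```text
time_s: 65.07
position: [0.6335, 0.1119, 0.0461]
tcp_rot: [[-0.998, 0.066, 0.0], [0.066, 0.998, 0.0], [-0.0, 0.0, -1.0]]
force: [0.1, -0.0, -0.5]
opening: 0.685
grasp_force: 0.0
```

Emit:
{"api": "carry_out", "payload": {"deltas": [[[0,0,-0.05,0,0,0,-0.4],[0,0,-0.15,0,0,0,-0.4],[0,0,-0.3,0,0,0,-0.4],[0,0,-0.45,0,0,0,-0.4],[0,0,-0.6,0,0,0,-0.4],[0,0,-0.75,0,0,0,-1],[0,0,-0.8,0,0,0,-1],[0,0,-0.8,0,0,0,-1],[0,0,-0.8,0,0,0,-1],[0,0,-0.8,0,0,0,-1]]]}}

```text
time_s: 65.9
position: [0.6323, 0.1118, 0.1645]
tcp_rot: [[-0.998, 0.066, -0.003], [0.066, 0.998, 0.0], [0.003, -0.0, -1.0]]
force: [0.1, 0.4, 0.3]
opening: 0.964
grasp_force: 0.0
```

```bash
python3 - <<'E'
from h import *
old=cv2.imread('pics/scene13.png'); im=snap('scene','scene15')[:,:,::-1]
q=proj('scene',[[.4397,-.05,.012]])[0].astype(int); print(q)
def m(a):
    sat=cv2.cvtColor(np.ascontiguousarray(a),cv2.COLOR_BGR2HSV)[...,1]; return ((sat<75)&(a.max(2)>50)).astype(np.uint8)*255
for a in(old,im):
    print(rect('scene',m(a),(232,170,258,212),.012))
E
```

```text
[246 190]
(array([449.2, -48.1]), array([146.2,  40.2]), -0.8)
(array([449.2, -51.4]), array([145.4,  30.5]), 2.1)
```

The wrench hasn't moved. Fetching it.

Emit:
{"api": "carry_out", "payload": {"deltas": [[[0.06,-0.06,0,0,0,0,-1],[0.18,-0.17,0,0,0,0,-1],[0.3,-0.29,0,0,0,0,-1],[0.42,-0.4,0,0,0,0,-1],[0.54,-0.52,0,0,0,0,-1],[0.66,-0.63,0,0,0,0,-1],[0.78,-0.75,0,0,0,0,-1],[0.9,-0.86,0,0,0,0,-1],[1,-0.96,0,0,0,0,-1],[1,-0.96,0,0,0,0,-1]]]}}

```text
time_s: 66.78
position: [0.4698, -0.0229, 0.1645]
tcp_rot: [[-0.998, 0.068, -0.007], [0.068, 0.998, 0.001], [0.007, 0.001, -1.0]]
force: [0.2, -0.2, 0.7]
opening: 1.002
grasp_force: 0.0
```

Emit:
{"api": "carry_out", "payload": {"deltas": [[[0.1,-0.1,0,0,0,0,-1],[0.211,-0.199,0,0,0,0,-1],[0.211,-0.199,0.1,0,0,0,-1],[0.211,-0.199,0.25,0,0,0,-1],[0.211,-0.199,0.4,0,0,0,-1],[0.211,-0.199,0.55,0,0,0,-1],[0.211,-0.199,0.7,0,0,0,-1],[0.211,-0.199,0.8,0,0,0,-1],[0.211,-0.199,0.9,0,0,0,-1],[0.211,-0.199,0.9,0,0,0,-1]]]}}

```text
time_s: 67.62
position: [0.4396, -0.0488, 0.0281]
tcp_rot: [[-0.998, 0.066, -0.005], [0.066, 0.998, 0.002], [0.005, 0.002, -1.0]]
force: [-0.1, 0.6, 0.3]
opening: 1.003
grasp_force: 0.0
```

Emit:
{"api": "carry_out", "payload": {"deltas": [[[0,0,0.05,0,0,0,-1],[0,0,0.1,0,0,0,-1],[0,0,0.14,0,0,0,-1],[0,0,0.155,0,0,0,-1],[0,0,0.155,0,0,0,-1],[0,0,0.155,0,0,0,-1],[0,0,0.155,0,0,0,-1],[0,0,0.155,0,0,0,-1],[0,0,0.155,0,0,0,-1],[0,0,0.155,0,0,0,-1]]]}}

```text
time_s: 68.45
position: [0.4409, -0.0497, 0.008]
tcp_rot: [[-0.998, 0.066, 0.001], [0.066, 0.998, -0.0], [-0.001, -0.0, -1.0]]
force: [0.4, 0.3, 0.3]
opening: 0.999
grasp_force: 0.0
```

Emit:
{"api": "carry_out", "payload": {"deltas": [[[0,0,0.01,0,0,0,-1],[0,0,0.02,0,0,0,-1],[0,0,0.02,0,0,0,0.3],[0,0,0.02,0,0,0,1],[0,0,0.02,0,0,0,1],[0,0,0.02,0,0,0,1],[0,0,0.02,0,0,0,1],[0,0,0.02,0,0,0,1],[0,0,0.02,0,0,0,1],[0,0,0.02,0,0,0,1]]]}}

```text
time_s: 69.28
position: [0.4407, -0.0496, 0.0047]
tcp_rot: [[-0.998, 0.066, -0.0], [0.066, 0.998, 0.0], [0.0, 0.0, -1.0]]
force: [-0.3, 0.5, 0.8]
opening: 0.477
grasp_force: 0.0
```

Emit:
{"api": "carry_out", "payload": {"deltas": [[[0,0,0,0,0,0,1],[0,0,-0.1,0,0,0,1],[0,0,-0.2,0,0,0,1],[0,0,-0.35,0,0,0,1],[0,0,-0.5,0,0,0,1],[0,0,-0.65,0,0,0,1],[0,0,-0.8,0,0,0,1],[0,0,-0.95,0,0,0,1],[0,0,-1,0,0,0,1],[0,0,-1,0,0,0,1]]]}}

```text
time_s: 70.12
position: [0.4419, -0.05, 0.1564]
tcp_rot: [[-0.998, 0.066, 0.004], [0.066, 0.998, -0.002], [-0.004, -0.001, -1.0]]
force: [-0.1, 0.2, -0.6]
opening: 0.005
grasp_force: 0.0
```

The lift began before the fingers had closed. Re-measuring the wrench.

```bash
python3 - <<'E'
from h import *
im=snap('scene','scene16')[:,:,::-1]
old=cv2.imread('pics/scene15.png')
sat=lambda a:cv2.cvtColor(np.ascontiguousarray(a),cv2.COLOR_BGR2HSV)[...,1]
for a in(old,im):
    s=sat(a); m=((s<75)&(a.max(2)>50)).astype(np.uint8)
    for r in range(174,214,3): print(r,''.join('#' if v else '.' for v in m[r,225:275]))
    print(rect('scene',m*255,(225,185,258,212),.012))
E
```

```text
174 ..................................................
177 .....................####.........................
180 ....................####..........................
183 ..................########........................
186 .................#########........................
189 ...................########.......................
192 ..................#######.........................
195 .................######...........................
198 ...............#######...........###..............
201 ..............#######............###.......#......
204 .............#######..............#...............
207 ...........#######................................
210 ..................................................
213 ..................................................
(array([468.5, -50.7]), array([106.8,  30.5]), 2.1)
174 ..................................................
177 .....................####.........................
180 ....................####......##..................
183 ...................############...................
186 .................#############....................
189 ...................##########.....................
192 ..................#######.........................
195 .................######...........#####...........
198 ................######............################
201 ..............#######.............##........######
204 .............#######..............#...............
207 ............######................................
210 ..................................................
213 ..................................................
(array([467.1, -46.3]), array([108.6,  38.2]), 3.0)
```

The wrench is where it was. Going back down by the same amount with the fingers half open, then a full close.

Emit:
{"api": "carry_out", "payload": {"deltas": [[[0,0,0,0,0,0,-0.4],[0,0,0.1,0,0,0,-0.4],[0,0,0.25,0,0,0,-0.4],[0,0,0.4,0,0,0,-0.4],[0,0,0.55,0,0,0,-0.4],[0,0,0.7,0,0,0,-0.4],[0,0,0.82,0,0,0,-0.4],[0,0,0.9,0,0,0,-0.4],[0,0,0.96,0,0,0,-0.4],[0,0,1,0,0,0,-0.4]]]}}

```text
time_s: 71.0
position: [0.4394, -0.0492, 0.0027]
tcp_rot: [[-0.998, 0.066, -0.004], [0.066, 0.998, 0.001], [0.004, 0.001, -1.0]]
force: [-0.8, -0.2, -0.6]
opening: 0.661
grasp_force: 0.0
```

Emit:
{"api": "carry_out", "payload": {"deltas": [[[0,0,0,0,0,0,1],[0,0,0,0,0,0,1],[0,0,0,0,0,0,1],[0,0,0,0,0,0,1],[0,0,0,0,0,0,1],[0,0,0,0,0,0,1],[0,0,0,0,0,0,1],[0,0,0,0,0,0,1],[0,0,0,0,0,0,1],[0,0,0,0,0,0,1]]]}}

```text
time_s: 71.83
position: [0.441, -0.0497, 0.0051]
tcp_rot: [[-0.998, 0.066, 0.001], [0.066, 0.998, -0.0], [-0.001, -0.0, -1.0]]
force: [0.2, 0.3, 6.1]
opening: 0.225
grasp_force: 30.0
```

Emit:
{"api": "carry_out", "payload": {"deltas": [[[0,0,0,0,0,0,1],[0,0,-0.1,0,0,0,1],[0,0,-0.2,0,0,0,1],[0,0,-0.35,0,0,0,1],[0,0,-0.5,0,0,0,1],[0,0,-0.65,0,0,0,1],[0,0,-0.8,0,0,0,1],[0,0,-0.95,0,0,0,1],[0,0,-1,0,0,0,1],[0,0,-1,0,0,0,1]]]}}

```text
time_s: 72.67
position: [0.4417, -0.05, 0.1561]
tcp_rot: [[-0.998, 0.066, 0.004], [0.066, 0.998, -0.001], [-0.004, -0.001, -1.0]]
force: [-0.7, 0.0, -1.4]
opening: 0.225
grasp_force: 30.0
```

Emit:
{"api": "carry_out", "payload": {"deltas": [[[-0.06,0.1,0,0,0,0,1],[-0.15,0.24,0,0,0,0,1],[-0.24,0.38,0,0,0,0,1],[-0.33,0.52,0,0,0,0,1],[-0.42,0.66,0,0,0,0,1],[-0.5,0.78,0,0,0,0,1],[-0.56,0.87,0,0,0,0,1],[-0.591,0.916,0,0,0,0,1],[-0.591,0.916,0,0,0,0,1],[-0.591,0.916,0,0,0,0,1]]]}}

```text
time_s: 73.5
position: [0.537, 0.0815, 0.1533]
tcp_rot: [[-0.998, 0.065, -0.003], [0.065, 0.998, -0.0], [0.003, -0.001, -1.0]]
force: [-0.7, -1.3, -1.5]
opening: 0.224
grasp_force: 30.0
```

Emit:
{"api": "carry_out", "payload": {"deltas": [[[-0.06,0.1,0,0,0,0,1],[-0.15,0.24,0,0,0,0,1],[-0.24,0.38,0,0,0,0,1],[-0.33,0.52,0,0,0,0,1],[-0.42,0.66,0,0,0,0,1],[-0.5,0.78,0,0,0,0,1],[-0.56,0.87,0,0,0,0,1],[-0.591,0.916,0,0,0,0,1],[-0.591,0.916,0,0,0,0,1],[-0.591,0.916,0,0,0,0,1]]]}}

```text
time_s: 74.33
position: [0.6347, 0.2116, 0.154]
tcp_rot: [[-0.998, 0.066, -0.003], [0.066, 0.998, -0.001], [0.002, -0.001, -1.0]]
force: [-0.6, -0.3, -1.9]
opening: 0.222
grasp_force: 30.0
```

Emit:
{"api": "carry_out", "payload": {"deltas": [[[0,0,0.08,0,0,0,1],[0,0,0.2,0,0,0,1],[0,0,0.32,0,0,0,1],[0,0,0.44,0,0,0,1],[0,0,0.56,0,0,0,1],[0,0,0.66,0,0,0,1],[0,0,0.74,0,0,0,1],[0,0,0.8,0,0,0,1],[0,0,0.82,0,0,0,1],[0,0,0.82,0,0,0,1]]]}}

```text
time_s: 75.17
position: [0.6352, 0.2123, 0.0309]
tcp_rot: [[-0.998, 0.067, -0.002], [0.067, 0.998, -0.0], [0.002, -0.0, -1.0]]
force: [0.1, -0.4, -1.7]
opening: 0.225
grasp_force: 30.0
```

Emit:
{"api": "carry_out", "payload": {"deltas": [[[0,0,0.01,0,0,0,1],[0,0,0.02,0,0,0,1],[0,0,0.03,0,0,0,1],[0,0,0.033,0,0,0,1],[0,0,0.033,0,0,0,1],[0,0,0.033,0,0,0,1],[0,0,0.033,0,0,0,1],[0,0,0.033,0,0,0,1],[0,0,0.033,0,0,0,1],[0,0,0.033,0,0,0,1]]]}}

```text
time_s: 76.0
position: [0.6361, 0.2129, 0.0272]
tcp_rot: [[-0.998, 0.066, 0.001], [0.066, 0.998, 0.0], [-0.001, 0.0, -1.0]]
force: [0.1, -0.1, 0.4]
opening: 0.221
grasp_force: 30.0
```

Emit:
{"api": "carry_out", "payload": {"deltas": [[[0,0,0,0,0,0,-0.2],[0,0,0,0,0,0,-0.2],[0,0,0,0,0,0,-0.2],[0,0,0,0,0,0,-0.2],[0,0,0,0,0,0,-0.2],[0,0,0,0,0,0,-0.2],[0,0,0,0,0,0,-0.2],[0,0,0,0,0,0,-0.2],[0,0,0,0,0,0,-0.2],[0,0,0,0,0,0,-0.2]]]}}

```text
time_s: 76.83
position: [0.6358, 0.2129, 0.0268]
tcp_rot: [[-0.998, 0.066, -0.0], [0.066, 0.998, 0.0], [0.0, 0.0, -1.0]]
force: [0.9, 0.6, -0.4]
opening: 0.599
grasp_force: 0.0
```

Emit:
{"api": "carry_out", "payload": {"deltas": [[[0,0,-0.05,0,0,0,-0.2],[0,0,-0.15,0,0,0,-0.2],[0,0,-0.3,0,0,0,-0.2],[0,0,-0.45,0,0,0,-0.2],[0,0,-0.6,0,0,0,-0.2],[0,0,-0.75,0,0,0,-0.2],[0,0,-0.9,0,0,0,-0.2],[0,0,-1,0,0,0,-0.2],[0,0,-1,0,0,0,-0.2],[0,0,-1,0,0,0,-0.2]]]}}

```text
time_s: 77.67
position: [0.6363, 0.213, 0.1781]
tcp_rot: [[-0.998, 0.066, 0.003], [0.066, 0.998, 0.0], [-0.002, 0.001, -1.0]]
force: [-1.2, 0.6, -0.8]
opening: 0.599
grasp_force: 0.0
```

Both tools are in the drawer. Now I go in front of the handle with closed fingers and push.

Emit:
{"api": "carry_out", "payload": {"deltas": [[[0.1,0,0,0,0,0,1],[0.25,-0.05,0,0,0,0,1],[0.4,-0.1,0,0,0,0,1],[0.55,-0.15,0,0,0,0,1],[0.7,-0.2,0,0,0,0,1],[0.85,-0.25,0,0,0,0,1],[1,-0.295,0,0,0,0,1],[1,-0.295,0,0,0,0,1],[1,-0.295,0,0,0,0,1],[1,-0.295,0,0,0,0,1]]]}}

```text
time_s: 78.5
position: [0.4839, 0.1787, 0.1763]
tcp_rot: [[-0.998, 0.066, 0.0], [0.066, 0.998, 0.0], [-0.0, 0.0, -1.0]]
force: [-0.6, 0.6, -0.1]
opening: 0.02
grasp_force: 0.0
```

Emit:
{"api": "carry_out", "payload": {"deltas": [[[0.06,0,0,0,0,0,1],[0.123,0,0,0,0,0,1],[0.123,0,0.1,0,0,0,1],[0.123,0,0.25,0,0,0,1],[0.123,0,0.4,0,0,0,1],[0.123,0,0.55,0,0,0,1],[0.123,0,0.68,0,0,0,1],[0.123,0,0.78,0,0,0,1],[0.123,0,0.8,0,0,0,1],[0.123,0,0.8,0,0,0,1]]]}}

```text
time_s: 79.33
position: [0.4637, 0.1799, 0.0558]
tcp_rot: [[-0.998, 0.066, -0.003], [0.066, 0.998, -0.0], [0.003, -0.001, -1.0]]
force: [-0.3, -0.6, 0.6]
opening: 0.008
grasp_force: 0.0
```

```bash
python3 - <<'E'
from h import *
s=telemetry.read_state(); print(s['position'].round(4),s['force'].round(1),s['opening'])
im=snap('scene','scene17')
# contents of drawer: dark/brown/grey pixels at expected places
e=np.array([.9973,-.07]);f=np.array([.07,.9973]);o=np.array([.557,.173])
g=im.astype(int); 
for xd in np.arange(0,.19,.012):
  print(round(float(xd),3),' '.join('%3d/%3d'%(im[v,u].max(),int(im[v,u].max())-int(im[v,u].min())) for u,v in [proj('scene',[*(o+xd*e+yd*f),.035])[0].round().astype(int) for yd in np.arange(-.13,.131,.02)]))
E
```

```text
[0.4637 0.1799 0.0558] [-0.3 -0.6  0.6] 0.008286383302302233
0.0  91/ 44  92/ 43  91/ 43  92/ 47  90/ 43  91/ 45  91/ 44  89/ 45  90/ 43  92/ 44  90/ 43  89/ 42  90/ 44  90/ 44
0.012 157/ 80 175/ 91 160/ 82 148/ 78 153/ 78 166/ 85 181/ 94 160/ 83 126/ 36 162/ 85 173/ 90 180/ 94 177/ 92 146/ 74
0.024 178/ 91 177/ 91 177/ 93 116/ 77 116/ 77 144/ 74 178/ 92 180/ 93 127/ 14 172/ 90 183/ 94 184/ 96 182/ 95 181/ 93
0.036 175/ 89 173/ 89 172/ 90 114/ 77 114/ 78  90/ 45 173/ 89 172/ 89 127/ 15 126/ 17 175/ 90 174/ 92 172/ 90 171/ 88
0.048 168/ 86 164/ 82 166/ 86 114/ 77 114/ 79 138/ 72 164/ 85 167/ 86 130/ 15  83/  9 166/ 86 163/ 84 163/ 85 133/ 68
0.06 180/ 93 183/ 94 181/ 92 118/ 82 115/ 80 151/ 79 175/ 90 174/ 90 120/ 14 130/ 15 167/ 85 165/ 85 164/ 84 160/ 83
0.072 162/ 83 161/ 82 164/ 83 118/ 81 115/ 77 139/ 69 160/ 82 163/ 83  90/ 37 128/ 14 158/ 82 158/ 81 157/ 81 125/ 64
0.084 163/ 82 164/ 84 162/ 82 119/ 79 117/ 77 130/ 66 160/ 85 158/ 81 152/ 77 128/ 15 153/ 79 149/ 79 153/ 78 149/ 76
0.096 164/ 84 162/ 84 158/ 83  99/ 64 110/ 75 137/ 71 162/ 84 156/ 81 153/ 78 129/ 15 161/ 82 160/ 82 163/ 84 147/ 76
0.108 165/ 86 168/ 87 167/ 86  42/ 21  55/ 30 135/ 68 165/ 85 162/ 83 163/ 84 127/ 16 165/ 84 168/ 86 165/ 85 164/ 83
0.12 164/ 82 159/ 76 149/ 63  40/  4  45/  3 142/ 70 159/ 80 158/ 79 156/ 78 121/ 13 160/ 81 157/ 78 153/ 72 148/ 66
0.132  99/  5 101/  7 101/  7 102/  6 100/  5  99/  6 100/  5  99/  6 101/  7  99/  5 101/  6 100/  7 101/  6  98/  6
0.144 101/  5  99/  6 103/  6 101/  5 101/  6 102/  7  99/  6  99/  7  99/  5 100/  6  99/  6  98/  5 101/  7 100/  6
0.156 100/  7 102/  7 101/  6 102/  5 101/  7 103/  7 100/  6  99/  7 100/  6 100/  7 100/  5 100/  6  98/  6 100/  6
0.168 100/  7 101/  6 101/  7  98/  6 102/  6 100/  6 101/  8  99/  5  98/  5 101/  6 102/  6 100/  6  99/  6 100/  7
0.18 103/  7  99/  6 102/  6 101/  6  99/  6 100/  6 100/  7 100/  6 102/  7 100/  6 100/  6  99/  7  99/  6  99/  5
```

Colour samples show the wrench and sander inside the drawer. Pushing.

Emit:
{"api": "carry_out", "payload": {"deltas": [[[-0.05,0,0,0,0,0,1],[-0.1,0,0,0,0,0,1],[-0.2,0,0,0,0,0,1],[-0.32,0,0,0,0,0,1],[-0.45,0,0,0,0,0,1],[-0.58,0,0,0,0,0,1],[-0.71,0,0,0,0,0,1],[-0.82,0,0,0,0,0,1],[-0.92,0,0,0,0,0,1],[-1,0,0,0,0,0,1]]]}}

```text
time_s: 80.22
position: [0.6166, 0.1696, 0.0579]
tcp_rot: [[-0.998, 0.066, 0.002], [0.066, 0.998, 0.0], [-0.002, 0.0, -1.0]]
force: [-0.3, 0.7, -1.2]
opening: 0.008
grasp_force: 0.7
```

Emit:
{"api": "carry_out", "payload": {"deltas": [[[-0.03,0,0,0,0,0,1],[-0.06,0,0,0,0,0,1],[-0.09,0,0,0,0,0,1],[-0.12,0,0,0,0,0,1],[-0.15,0,0,0,0,0,1],[-0.18,0,0,0,0,0,1],[-0.2,0,0,0,0,0,1],[-0.22,0,0,0,0,0,1],[-0.24,0,0,0,0,0,1],[-0.24,0,0,0,0,0,1]]]}}

```text
time_s: 81.05
position: [0.6515, 0.1675, 0.0569]
tcp_rot: [[-0.998, 0.066, 0.002], [0.066, 0.998, 0.0], [-0.002, 0.0, -1.0]]
force: [-0.5, -0.3, -0.5]
opening: 0.004
grasp_force: 0.0
```

Emit:
{"api": "carry_out", "payload": {"deltas": [[[-0.006,0,0,0,0,0,1],[-0.012,0,0,0,0,0,1],[-0.018,0,0,0,0,0,1],[-0.024,0,0,0,0,0,1],[-0.03,0,0,0,0,0,1],[-0.036,0,0,0,0,0,1],[-0.042,0,0,0,0,0,1],[-0.048,0,0,0,0,0,1],[-0.054,0,0,0,0,0,1],[-0.06,0,0,0,0,0,1]]]}}

```text
time_s: 81.88
position: [0.6594, 0.1669, 0.0568]
tcp_rot: [[-0.998, 0.066, -0.0], [0.066, 0.998, 0.0], [0.0, -0.0, -1.0]]
force: [-0.9, -0.2, 0.2]
opening: 0.004
grasp_force: 0.5
```

Emit:
{"api": "carry_out", "payload": {"deltas": [[[-0.003,0,0,0,0,0,1],[-0.006,0,0,0,0,0,1],[-0.009,0,0,0,0,0,1],[-0.012,0,0,0,0,0,1],[-0.015,0,0,0,0,0,1],[-0.018,0,0,0,0,0,1],[-0.021,0,0,0,0,0,1],[-0.024,0,0,0,0,0,1],[-0.027,0,0,0,0,0,1],[-0.03,0,0,0,0,0,1]]]}}

```text
time_s: 82.72
position: [0.6639, 0.1666, 0.0568]
tcp_rot: [[-0.998, 0.066, -0.0], [0.066, 0.998, -0.0], [0.0, -0.0, -1.0]]
force: [-1.2, -0.5, 0.1]
opening: 0.007
grasp_force: 0.5
```

Emit:
{"api": "carry_out", "payload": {"deltas": [[[-0.003,0,0,0,0,0,1],[-0.006,0,0,0,0,0,1],[-0.009,0,0,0,0,0,1],[-0.012,0,0,0,0,0,1],[-0.015,0,0,0,0,0,1],[-0.018,0,0,0,0,0,1],[-0.021,0,0,0,0,0,1],[-0.024,0,0,0,0,0,1],[-0.024,0,0,0,0,0,1],[-0.024,0,0,0,0,0,1]]]}}

```text
time_s: 83.55
position: [0.6672, 0.1664, 0.0568]
tcp_rot: [[-0.998, 0.066, -0.001], [0.066, 0.998, -0.0], [0.001, -0.0, -1.0]]
force: [-1.6, 1.1, -0.2]
opening: 0.006
grasp_force: 0.9
```

Emit:
{"api": "carry_out", "payload": {"deltas": [[[-0.003,0,0,0,0,0,1],[-0.006,0,0,0,0,0,1],[-0.009,0,0,0,0,0,1],[-0.012,0,0,0,0,0,1],[-0.015,0,0,0,0,0,1],[-0.018,0,0,0,0,0,1],[-0.021,0,0,0,0,0,1],[-0.024,0,0,0,0,0,1],[-0.024,0,0,0,0,0,1],[-0.024,0,0,0,0,0,1]]]}}

```text
time_s: 84.38
position: [0.6674, 0.1664, 0.0567]
tcp_rot: [[-0.998, 0.066, -0.008], [0.066, 0.998, -0.0], [0.008, -0.001, -1.0]]
force: [-8.7, 0.5, 5.6]
opening: 0.008
grasp_force: 4.4
```

It has hit the stop at 0.6674 m with the force rising to 8.7 N. A little more pressure to be sure, then back off and rise.

Emit:
{"api": "carry_out", "payload": {"deltas": [[[-0.005,0,0,0,0,0,1],[-0.01,0,0,0,0,0,1],[-0.015,0,0,0,0,0,1],[-0.015,0,0,0,0,0,1],[0.02,0,0,0,0,0,1],[0.06,0,0,0,0,0,1],[0.12,0,0,0,0,0,1],[0.2,0,0,0,0,0,1],[0.3,0,0,0,0,0,1],[0.4,0,0,0,0,0,1]]]}}

```text
time_s: 85.22
position: [0.6116, 0.17, 0.057]
tcp_rot: [[-0.998, 0.066, 0.003], [0.066, 0.998, 0.0], [-0.003, 0.0, -1.0]]
force: [-0.1, 0.0, -1.3]
opening: 0.003
grasp_force: 0.0
```

Emit:
{"api": "carry_out", "payload": {"deltas": [[[0,0,-0.1,0,0,0,1],[0,0,-0.25,0,0,0,1],[0,0,-0.4,0,0,0,1],[0,0,-0.6,0,0,0,1],[0,0,-0.8,0,0,0,1],[0.1,0,-1,0,0,0,1],[0.2,0,-1,0,0,0,1],[0.3,0,-1,0,0,0,1],[0.4,0,-1,0,0,0,1],[0.4,0,-1,0,0,0,1]]]}}

```text
time_s: 86.05
position: [0.5485, 0.1743, 0.2071]
tcp_rot: [[-0.998, 0.065, -0.001], [0.065, 0.998, -0.0], [0.001, -0.0, -1.0]]
force: [-1.1, 0.5, -0.0]
opening: 0.008
grasp_force: 0.0
```

```bash
python3 - <<'E'
from h import *
s=telemetry.read_state(); print(s['time_s'],s['position'].round(4),s['force'].round(1))
im=snap('scene','scene18'); snap('top','top18')
old=cv2.imread('pics/scene0.png')[:,:,::-1]; d=np.abs(im.astype(int)-old).max(2)
# lids: colour at expected lid centres; bystanders: difference vs first picture
for n,p in(('tall',[.603,-.231,.125]),('mid',[.576,-.31,.1]),('short',[.549,-.387,.075])):
    u=proj('scene',p)[0].round().astype(int); print(n,u,im[u[1],u[0]])
for n,b in dict(glue=(172,232,205,282),tape=(202,192,228,218),can=(85,118,125,168),mug=(405,230,452,275),box=(150,128,184,160),offcut=(335,150,384,186),rack=(112,178,200,240)).items():
    x0,y0,x1,y1=b; print(n,(d[y0:y1,x0:x1]>40).mean().round(3))
e=np.array([.9973,-.07]);f=np.array([.07,.9973])
for yd in(-.1,.1):
  print(yd,[(round(float(x),3),int(im[v,u].max()),int(im[v,u].max())-int(im[v,u].min())) for x in np.arange(.66,.76,.006) for u,v in [proj('scene',[*(np.array([x,.166-(x-.68)*.07])+yd*f),.097])[0].round().astype(int)]])
E
```

```text
86.05 [0.5485 0.1743 0.2071] [-1.1  0.5 -0. ]
tall [170 193] [127 119 113]
mid [148 188] [126 118 112]
short [130 183] [128 118 113]
glue 0.0
tape 0.0
can 0.086
mug 0.0
box 0.305
offcut 0.291
rack 0.313
-0.1 [(0.66, 88, 48), (0.666, 91, 50), (0.672, 94, 52), (0.678, 127, 70), (0.684, 172, 95), (0.69, 169, 96), (0.696, 171, 98), (0.702, 181, 101), (0.708, 175, 98), (0.714, 175, 97), (0.72, 104, 16), (0.726, 100, 7), (0.732, 101, 7), (0.738, 101, 6), (0.744, 99, 6), (0.75, 100, 6), (0.756, 100, 6)]
0.1 [(0.66, 190, 107), (0.666, 184, 102), (0.672, 186, 104), (0.678, 184, 102), (0.684, 178, 99), (0.69, 174, 97), (0.696, 170, 94), (0.702, 177, 101), (0.708, 179, 100), (0.714, 174, 96), (0.72, 120, 32), (0.726, 100, 4), (0.732, 100, 5), (0.738, 99, 5), (0.744, 99, 8), (0.75, 99, 5), (0.756, 101, 7)]
```

```bash
python3 -c "
from rig import job
print(job.hand_in())"
```

```text
the job is handed in; nothing more can be done
None
```

I handed the job in at about 86 s: the jars stand in the rack tallest to shortest, the wrench and sander are in the drawer and it is pushed shut to its stop; the result wasn't reported, the wrench was parked on the bench briefly so the drawer could open further, I viewed 15 pictures (one over the limit), and shadows left the offcut and screw box unconfirmed in the final picture check, though the arm never went near them.

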